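Pack the levelling wedges and stack the card tins

ROBOT

A 6-joint arm with a two-finger parallel gripper is mounted at the origin on the work surface. World frame = base frame: x ahead of the robot, y to its left, z up, the work surface at z = 0. Lengths are in m, angles in rad, forces in N, time in s.
With the tool pointing down it reaches from about 0.35 to 0.775 m from the base axis. Payload 7.3 kg.
Tool frame: the origin (TCP) lies on the centre line of the jaws, within the pads' length; the fingertips stand 14 mm ahead of it and the grasp point (between the pads) lies 5 mm behind it; z points along the fingers, y is the line along which they close (so a half turn about z gives the same grasp; the last joint's range is limited). The gripper opens to 92 mm and grips with 3 to 60 N. Pads are 19 mm wide; open, the fingers measure 130 mm over their backs; the gripper's body (75 mm by 190 mm) begins 47 mm behind the grasp point.
Start: joints at [-1.351, 0.342, 1.524, -0, 1.275, -0.146], TCP at [0.188, -0.49, 0.241] pointing down, gripper open.
Joint ranges: [-2.53, 2.53], [-0.77, 2.02], [0.04, 2.7], [-1, 4.14], [0.28, 2.66], [-3.11, 3.11]. Speed limits (rad/s): [2.57, 2.57, 3.14, 3.14, 3.14, 3.14].

INTERFACE

Orientations are given as a unit quaternion [w, x, y, z].
In Python, from workcell import * gives the robot as it stands.
- The arm moves only by the tool drive_tool, never from a script. Its argument "series" is text: rows parted by semicolons, each of 7 numbers parted by spaces: the turn, a rotation vector about the tool's x, y, z in degrees, then the shift along the tool's x, y, z in cm, then the opening in per cent of the stroke, from 0 (shut) to 100 (fully open). A call has 1 to 20 rows; each row shifts and turns the commanded pose from where the row before left it, along the tool's axes as they then stand; what a row does not reach is not made up. A row lasts 1/12 s, in which the tool goes at most 41.7 mm and 7.16 degrees, less where a joint would pass 70% of its speed; a pose out of reach is approached as far as the arm can. A call is refused whole if a number of a shift passes 4.17 or a number of a turn 7.16, either way. A call with a gripper value outside its range is refused whole. The fingers move at their own pace and stop on an object; the grip force is fixed at half the most. Time passes only in rows, so rows that do not move let the fingers close. It gives the time, the measured TCP pose, the force, the opening and the grip force at its end, in the units of the state.
- observe(): the state, without advancing time (a new reading comes with each control period).
- read_camera(name): name is "side" or "top"; returns the picture (400x640x3 uint8, blue, green, red); there is no depth.
- calibration(name): a dict with "mtx" (3x3 intrinsics, pixels), "xyz" and "orientation" of the camera in the world. Camera axes: x right, y up, looking along -z (the intrinsics and any distortion apply to the point x, -y, -z); pixel columns grow to the right and rows downward; lengths in m; the calibration is good to about 2 mm. A picture is of the moment at which its call begins. calibration takes no time and is no camera call.
- job_done(): hands the job in; it is judged then, once.
The state is a dict: "time_s": time; "q": joint angles; "qd": joint speeds; "joint_torque": joint torques, N m; "position": TCP position; "ee_rot": TCP orientation; "force": force on the tool from outside, world axes, zero at the start; "ft_torque": the same for the moment, N m; "finger_gap": finger opening in m; "grasp_force": force on a finger pad.
Only numpy, scipy, OpenCV 4.12 (cv2) and the standard library are available. Lean on these libraries where they do the work, as an engineer would, in place of code of your own. Each camera call takes 0.05 s, during which the arm holds its last target. There are 200 camera calls.

TASK

The bookcases are level again, so put the kit away: pack the four yellow wedges flat and side by side in the low tray, alternately thick end beside thin end so that together they fill it, all of them down on its floor. Then, on top of the packed wedges, stack every closed card tin into one column, lids up, centred over the tray and with their edges in line with it. Leave the other things on the desk where they are.

Things in the scene. Friction and masses are not known exactly. Their poses are not given: they have to be found in the camera images.
- tray: low open tray fixed to the desk, pale wood rim and green floor, outside 82 (its x) x 134 (its y) mm, inside 72 x 124 mm, walls 5 mm thick; the floor is 4 mm and the rim 11 mm above the desk. Origin: centre of its underside, on the desk; z up.
- wedge1: yellow wedge, red band at its thick end, 30 mm high, ~60 g; from above a right trapezoid 64 mm long, ends 38 and 18 mm wide and parallel, one long side square, one slanting. Grip the two ends (64 mm, along x). Origin: mid-height, mid-length, 9 mm from the square side (y=-9); x to the thick end (x=+32); slanting side from y=+9 (thin end) to +29 (thick). Foot bevelled 1.5 mm. All alike.
- wedge2: yellow wedge, red band at its thick end, 30 mm high, ~60 g; from above a right trapezoid 64 mm long, ends 38 and 18 mm wide and parallel, one long side square, one slanting. Grip the two ends (64 mm, along x). Origin: mid-height, mid-length, 9 mm from the square side (y=-9); x to the thick end (x=+32); slanting side from y=+9 (thin end) to +29 (thick). Foot bevelled 1.5 mm. All alike.
- wedge3: yellow wedge, red band at its thick end, 30 mm high, ~60 g; from above a right trapezoid 64 mm long, ends 38 and 18 mm wide and parallel, one long side square, one slanting. Grip the two ends (64 mm, along x). Origin: mid-height, mid-length, 9 mm from the square side (y=-9); x to the thick end (x=+32); slanting side from y=+9 (thin end) to +29 (thick). Foot bevelled 1.5 mm. All alike.
- wedge4: yellow wedge, red band at its thick end, 30 mm high, ~60 g; from above a right trapezoid 64 mm long, ends 38 and 18 mm wide and parallel, one long side square, one slanting. Grip the two ends (64 mm, along x). Origin: mid-height, mid-length, 9 mm from the square side (y=-9); x to the thick end (x=+32); slanting side from y=+9 (thin end) to +29 (thick). Foot bevelled 1.5 mm. All alike.
- box1: closed green card-index tin with its lid on, 62 (x) x 96 (y) x 36 (z) mm, about 160 g, small brass label frame on its -x face. Grip it across the 62 mm. Origin: centre of its underside; z up to the lid. It may be absent.
- box2: closed blue card-index tin with its lid on, 62 (x) x 96 (y) x 36 (z) mm, about 160 g, small brass label frame on its -x face. Grip it across the 62 mm. Origin: centre of its underside; z up to the lid. It may be absent.
- box3: closed white card-index tin with its lid on, 62 (x) x 96 (y) x 36 (z) mm, about 160 g, small brass label frame on its -x face. Grip it across the 62 mm. Origin: centre of its underside; z up to the lid. It may be absent.
- box4: closed grey card-index tin with its lid on, 62 (x) x 96 (y) x 36 (z) mm, about 160 g, small brass label frame on its -x face. Grip it across the 62 mm. Origin: centre of its underside; z up to the lid. It may be absent.
- mug: blue mug, 80 mm across, 90 mm high, not part of the job; origin: centre of its underside.
- stapler: red and black stapler, 30 x 125 x 38 mm, not part of the job; origin: centre of its underside.
- paperweight: brass paperweight, 56 mm across, 30 mm high, not part of the job; origin: centre of its underside.
- tape: grey tape dispenser, 50 x 130, 55 mm high, not part of the job; origin: centre of its underside.
- notebook: blue notebook, 150 x 105 x 16 mm, not part of the job; origin: centre of its underside.
- eraser: white eraser, 22 x 52 x 12 mm, not part of the job; origin: centre of its underside.
Mind the look-alikes: they are no part of the job. What is shaped like the wedge4 but black or purple is not meant. Leave any blue look-alike of the wedge2 alone.

How it is judged:
By the outcome, as a careful person would: the job done as asked, in the order asked, and still so for the second after the job is handed in, with the robot touching nothing.
Of box1, box2, box3, box4 only 2 to 4 are there at a start; the rules pass over those that are not, and their reading is None.
At some moment in a run one of wedge1, wedge2, wedge3, wedge4, box1, box2, box3, box4 may be knocked a few centimetres aside while the robot is not near it.
Once in a run the grip may slacken for a moment while it holds something.
It also fails if it takes over 210 s, if anything falls off the work surface, if the arm or the gripper's body presses on something with over 40 N, if the wrist force passes 120 N, or if a joint passes its speed limit or range.

## Working session

There is one attempt and no reset: what is moved stays moved. The work goes in short steps, Python scripts to look and compute and a tool call to move; the robot and the scene stay as the last step left them, time stands still between calls to the robot, and variables do not carry over. Pictures are saved under pics/ and viewed, at most 17 in all, crops included, and the job is handed in when it is done.

Besides the shell and the picture viewer there is one more tool, called after "Request:" as name(argument=value, ...), one argument or row to a line, values as JSON. drive_tool: Moves the arm, as the interface text tells. Its arguments: {"type":"object","properties":{"series":{"type":"string"}},"required":["series"]}

```bash
mkdir -p pics; ls
python3 - <<'E'
from workcell import *
import cv2
for n in ("top","side"):
    cv2.imwrite(f"pics/{n}0.png",read_camera(n)); print(n,calibration(n))
print(observe())
E
```

```text
pics
top {'mtx': array([[370.51739481,   0.        , 323.6381283 ],
       [  0.        , 370.51739481, 195.79571958],
       [  0.        ,   0.        ,   1.        ]]), 'xyz': array([ 0.22453491, -0.00639298,  1.31768066]), 'orientation': array([ 0.71793304,  0.0731853 , -0.07490199, -0.6881902 ])}
side {'mtx': array([[422.4188522 ,   0.        , 322.98252336],
       [  0.        , 422.4188522 , 198.9128522 ],
       [  0.        ,   0.        ,   1.        ]]), 'xyz': array([0.34452237, 1.01986445, 0.66834223]), 'orientation': array([-0.05250851, -0.04284094,  0.4915684 ,  0.86819815])}
{'time_s': 0.1, 'q': array([-1.35098450e+00,  3.42664166e-01,  1.52486691e+00,  1.65101249e-05,
        1.27542575e+00, -1.46055666e-01]), 'qd': array([-0.00164788, -0.00274135, -0.00208952, -0.00079047, -0.00061126,
        0.00033942]), 'joint_torque': array([ 1.88596183e-03, -4.32004201e+01, -2.44693083e+01,  7.19467713e-02,
        5.26917621e-02, -5.56772795e-05]), 'position': array([ 0.18774984, -0.48993105,  0.24012773]), 'ee_rot': array([-6.81913546e-04,  9.83314441e-01,  1.81912738e-01, -1.72577672e-05]), 'force': array([ 0.29189369, -0.17377547,  0.09240759]), 'ft_torque': array([ 0.02667456,  0.01117776, -0.04711596]), 'grasp_force': 0.0, 'finger_gap': 0.09204389550767877}
```

View pics/top0.png

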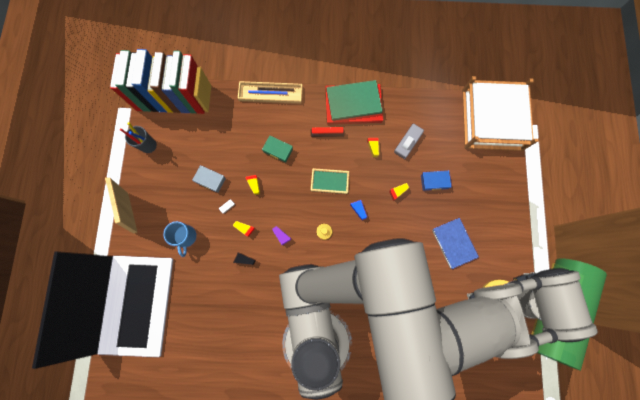

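View pics/side0.png

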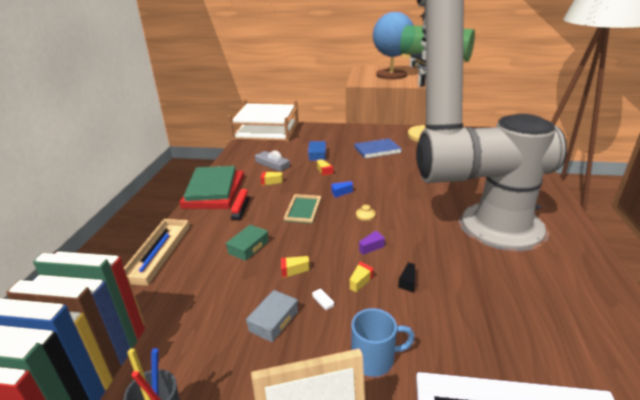

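The top view shows yellow and red wedges at about (375,147), (399,191), (254,185) and (244,228). Blue (360,210), purple (281,236) and black (244,259) ones are look-alikes. The tray is at (330,181) and the tins are green (277,148), grey (208,179) and blue (437,181). I see no white tin. I'll confirm with an enlarged crop and write a silhouette-fit helper.

```bash
cat > h.py <<'E'
import numpy as np, cv2, sys
from scipy.optimize import minimize
from scipy.spatial.transform import Rotation as R
from workcell import *
CAL={n:calibration(n) for n in("top","side")}
def proj(n,P):
    c=CAL[n]; q=np.array(c["orientation"]); Rm=R.from_quat(q[[1,2,3,0]]).as_matrix()
    p=(np.atleast_2d(P)-c["xyz"])@Rm; p=p*[1,-1,-1]
    u=p@c["mtx"].T; return u[:,:2]/u[:,2:]
def ray(n,uv,z):
    c=CAL[n]; q=np.array(c["orientation"]); Rm=R.from_quat(q[[1,2,3,0]]).as_matrix()
    d=Rm@(np.linalg.inv(c["mtx"])@[uv[0],uv[1],1]*[1,-1,-1]); return (c["xyz"]+d*(z-c["xyz"][2])/d[2])
def prism(xy,z0,z1): return np.array([[x,y,z] for z in(z0,z1) for x,y in xy])
WX=[(-.032,-.009),(.032,-.009),(.032,.029),(-.032,.009)]
BX=[(-.031,-.048),(.031,-.048),(.031,.048),(-.031,.048)]
TX=[(-.041,-.067),(.041,-.067),(.041,.067),(-.041,.067)]
MODEL={"w":prism(WX,0,.030),"b":prism(BX,0,.036),"t":prism(TX,0,.011)}
def place(m,p,z=0):
    c,s=np.cos(p[2]),np.sin(p[2]); return MODEL[m]@np.array([[c,s,0],[-s,c,0],[0,0,1]])+[p[0],p[1],z]
def render(n,P,x0,y0,w,h,S=8):
    uv=(proj(n,P)-[x0,y0]+.5)*S-.5
    im=np.zeros((h*S,w*S),np.uint8); hull=cv2.convexHull(uv.astype(np.float32))
    cv2.fillConvexPoly(im,np.round(hull*16).astype(np.int32),255,shift=4)
    return cv2.resize(im,(w,h),interpolation=cv2.INTER_AREA)/255.
def fit(m,mask,p0,z=0,cams=("top","side"),off={"top":(0,0),"side":(0,0)}):
    """mask: dict cam->float mask (full image); p0=(x,y,yaw)"""
    win={}
    for n in cams:
        uv=proj(n,place(m,p0,z)); a=np.floor(uv.min(0)-14).astype(int); b=np.ceil(uv.max(0)+14).astype(int)
        a=np.maximum(a,0); b=np.minimum(b,[639,399]); win[n]=(a[0],a[1],b[0]-a[0],b[1]-a[1])
    def cost(v):
        p=np.array(p0)+np.array(v)*[.001,.001,.02]; e=0
        for n in cams:
            x,y,w,h=win[n]; e+=((render(n,place(m,p,z),x,y,w,h)-mask[n][y:y+h,x:x+w])**2).sum()
        return e
    best=None
    for _ in range(2):
        st=np.zeros(3) if best is None else best.x
        r=minimize(cost,st,method="Nelder-Mead",options=dict(initial_simplex=st+np.array([[0,0,0],[6,0,0],[0,6,0],[0,0,8]])/(1+_),xatol=.02,fatol=.02,maxiter=200))
        if best is None or r.fun<best.fun: best=r
    return np.array(p0)+best.x*[.001,.001,.02],best.fun
def hsv(im): return cv2.cvtColor(im,cv2.COLOR_BGR2HSV)
def rng(h,lo,hi): return cv2.inRange(h,np.array(lo),np.array(hi))
E
python3 - <<'E'
import cv2,numpy as np
t=cv2.imread("pics/top0.png"); cv2.imwrite("pics/crop0.png",cv2.resize(t[120:275,185:460],None,fx=2.9,fy=2.9,interpolation=cv2.INTER_CUBIC))
from h import *
for uv in [(375,147),(399,191),(254,185),(244,228)]: print(uv,ray("top",uv,.03).round(3),hsv(t)[uv[1]-3:uv[1]+4,uv[0]].tolist())
for uv in [(330,181),(277,148),(208,179),(437,181)]: print(uv,ray("top",uv,.03).round(3),hsv(t)[uv[1],uv[0]])
print(hsv(t)[200,300],hsv(t)[160,320])
E
```

```text
(375, 147) [ 0.689 -0.184  0.03 ] [[29, 255, 252], [29, 253, 252], [29, 255, 252], [29, 255, 252], [29, 255, 252], [29, 255, 251], [29, 255, 251]]
(399, 191) [ 0.528 -0.272  0.03 ] [[29, 255, 252], [29, 255, 252], [29, 255, 252], [29, 255, 252], [29, 255, 252], [29, 255, 252], [29, 255, 251]]
(254, 185) [0.527 0.246 0.03 ] [[30, 255, 253], [30, 255, 253], [30, 255, 253], [30, 255, 253], [30, 255, 253], [30, 255, 253], [30, 255, 253]]
(244, 228) [0.372 0.269 0.03 ] [[29, 255, 253], [30, 255, 253], [30, 255, 253], [30, 255, 253], [30, 255, 253], [30, 255, 253], [30, 255, 253]]
(330, 181) [ 0.554 -0.024  0.03 ] [ 75 121 156]
(277, 148) [0.67  0.174 0.03 ] [ 75 123 157]
(208, 179) [0.542 0.412 0.03 ] [103  34 204]
(437, 181) [ 0.571 -0.408  0.03 ] [108 176 211]
[ 11 159 144] [ 11 158 150]
```

View pics/crop0.png

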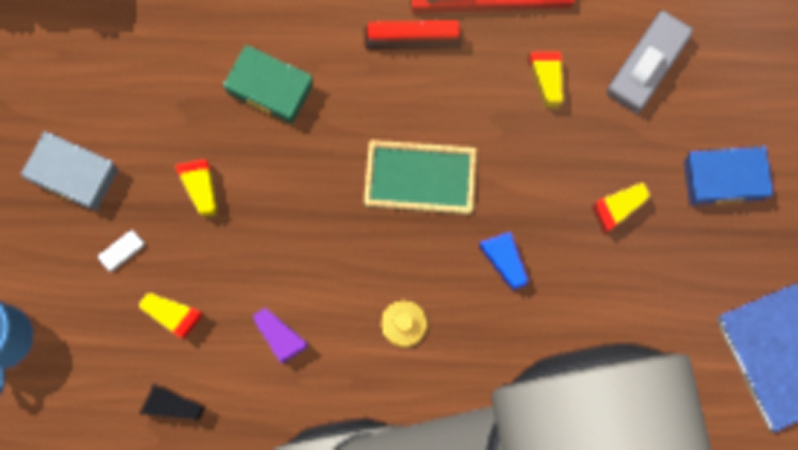

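Confirmed: four yellow wedges with red bands, in the crop at (547,78), (622,205), (197,187) and (170,313). There are three tins: green, grey and blue. The grey object with a white top at (650,60) is the tape dispenser. Next I fit all their poses.

```bash
cat >> h.py <<'E'
def mask(im,kind):
    b=cv2.resize(im,None,fx=4,fy=4,interpolation=cv2.INTER_CUBIC); h=hsv(b)
    if kind=="w": m=rng(h,(19,150,60),(40,255,255))|rng(h,(0,195,50),(7,255,255))|rng(h,(173,170,50),(180,255,255))
    if kind=="green": m=rng(h,(55,70,30),(95,255,255))
    if kind=="blue": m=rng(h,(98,100,40),(122,255,255))
    if kind=="grey": m=rng(h,(0,0,60),(180,75,255))|rng(h,(85,0,50),(130,110,255))
    if kind=="t": m=rng(h,(55,70,30),(95,255,255))|rng(h,(12,20,185),(28,170,255))
    return cv2.resize(m,(640,400),interpolation=cv2.INTER_AREA)/255.
def redyel(im,c,r=14):
    x,y=map(int,np.round(c)); h=hsv(im)[y-r:y+r,x-r:x+r]
    f=lambda m: np.argwhere(m>0)[:,::-1].mean(0)+[x-r,y-r]
    return f(rng(h,(0,200,90),(7,255,255))|rng(h,(173,200,90),(180,255,255))),f(rng(h,(22,200,90),(40,255,255)))
def wedge0(im,c,z=0):
    r,y=[ray("top",q,z+.03)[:2] for q in redyel(im,c)]; d=r-y; a=np.arctan2(d[1],d[0])
    m=(r+y)/2+0.0*d; return (m[0]+.008*np.sin(a),m[1]-.008*np.cos(a),a)
E
cat > meas.py <<'E'
from h import *
im={n:cv2.imread(f"pics/{n}0.png") for n in("top","side")}
mk=lambda k:{n:mask(im[n],k) for n in im}
def show(name,m,M,p0):
    for cams in (("top",),("side",),("top","side")):
        p,f=fit(m,M,p0,cams=cams); print(name,cams,p[:2].round(4),np.degrees(p[2]).round(1),round(f,1))
M=mk("w")
for i,c in enumerate([(375,147),(399,191),(254,185),(244,228)]): show(f"w{i+1}","w",M,wedge0(im["top"],c))
def box0(c): 
    return ray("top",c,.03)[:2]
show("tray","t",mk("t"),(*box0((330,181)),0.05))
show("green","b",mk("green"),(*box0((277,148)),-.3))
show("blue","b",mk("blue"),(*box0((437,181)),.1))
show("grey","b",mk("grey"),(*box0((208,179)),-.3))
E
python3 meas.py
```

```text
w1 ('top',) [ 0.694  -0.1879] 3.3 86.2
w1 ('side',) [ 0.6859 -0.1875] 17.0 41.5
w1 ('top', 'side') [ 0.6924 -0.1883] 3.9 148.5
w2 ('top',) [ 0.5408 -0.2759] 113.8 10.1
w2 ('side',) [ 0.5423 -0.2816] 109.5 53.9
w2 ('top', 'side') [ 0.5405 -0.2763] 112.9 69.2
w3 ('top',) [0.5326 0.2461] 12.9 10.3
w3 ('side',) [0.5293 0.2449] 13.8 63.6
w3 ('top', 'side') [0.53   0.2451] 13.9 81.5
w4 ('top',) [0.3718 0.2803] -123.9 12.7
w4 ('side',) [0.3753 0.289 ] -117.4 59.0
w4 ('top', 'side') [0.3725 0.2814] -122.3 86.1
tray ('top',) [ 0.5632 -0.0222] -2.1 59.6
tray ('side',) [ 0.5626 -0.027 ] -2.3 144.9
tray ('top', 'side') [ 0.5629 -0.0237] -2.0 218.9
green ('top',) [0.6723 0.1744] -24.3 61.8
green ('side',) [0.6706 0.1717] -12.5 214.0
green ('top', 'side') [0.6708 0.1725] -18.7 290.9
blue ('top',) [ 0.5775 -0.4079] 9.3 57.9
blue ('side',) [ 0.5752 -0.4083] 8.0 35.3
blue ('top', 'side') [ 0.5758 -0.4079] 8.3 96.3
grey ('top',) [0.5472 0.414 ] -22.2 78.9
grey ('side',) [0.5464 0.414 ] -21.9 82.5
grey ('top', 'side') [0.5465 0.4139] -21.8 163.0
```

```bash
cat > ov.py <<'E'
from h import *
def tiles(ims,items,out,S=5,r=20):
    rows=[]
    for n in ("top","side"):
        row=[]
        for m,k,p,z in items:
            P=place(m,p,z); c=np.round(proj(n,P).mean(0)).astype(int); x,y=c-r
            t=cv2.resize(ims[n][y:y+2*r,x:x+2*r],None,fx=S,fy=S,interpolation=cv2.INTER_CUBIC)
            h=cv2.convexHull(((proj(n,P)-[x,y]+.5)*S-.5).astype(np.float32)).astype(int)
            mm=cv2.resize(mask(ims[n],k)[y:y+2*r,x:x+2*r],None,fx=S,fy=S)
            cs,_=cv2.findContours((mm>.5).astype(np.uint8),cv2.RETR_LIST,cv2.CHAIN_APPROX_NONE)
            cv2.drawContours(t,cs,-1,(255,0,255),1); cv2.polylines(t,[h],True,(255,255,255),1); row.append(t)
        rows.append(np.hstack(row))
    cv2.imwrite(out,np.vstack(rows))
E
python3 - <<'E'
from ov import *
im={n:cv2.imread(f"pics/{n}0.png") for n in("top","side")}
d=np.radians
I=[("w","w",(.694,-.1879,d(3.3)),0),("w","w",(.5326,.2461,d(12.9)),0),("t","t",(.5632,-.0222,d(-2.1)),0),("b","green",(.6723,.1744,d(-24.3)),0)]
tiles(im,I,"pics/ov0.png",S=4,r=25)
E
```

```text
(no output)
```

View pics/ov0.png

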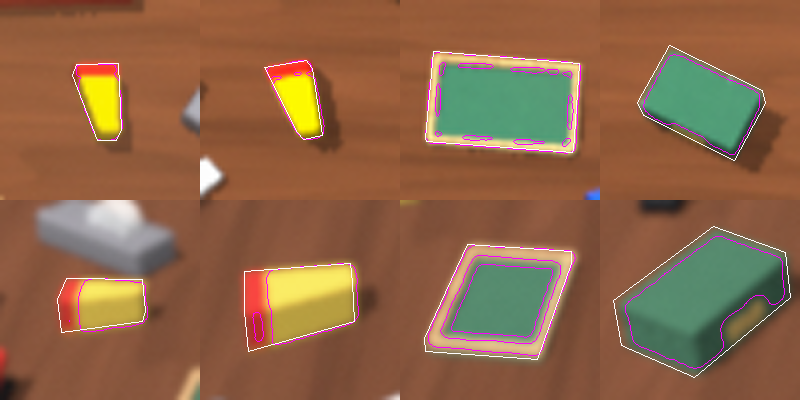

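The overlays fit the top view closely, so I use the top fits to set out. I'll start with w1, going to a hover and yaw first.

```bash
cat > plan.py <<'E'
import sys; from h import *
def pose():
    s=observe(); q=np.array(s["ee_rot"]); Rm=R.from_quat(q[[1,2,3,0]]).as_matrix(); return s,np.array(s["position"]),Rm
def plan(x,y,z,phi,dr=7.0,dm=.036):
    s,p,Rm=pose(); f=np.degrees(np.arctan2(Rm[1,0],Rm[0,0])); t=-((phi-f+180)%360-180)  # turn about tool z
    a=np.radians(phi); d=np.array([x,y,z])-p
    sx=d[0]*np.cos(a)+d[1]*np.sin(a); sy=d[0]*np.sin(a)-d[1]*np.cos(a)
    tilt=np.degrees(Rm.T@np.cross(Rm[:,2],[0,0,-1]))
    n=max(int(np.ceil(abs(t)/dr)),1); k=max(int(np.ceil(np.hypot(sx,sy)/dm)),1)
    print(f"t={s['time_s']:.1f} TCP {p.round(4)} phi {f:.2f} tilt(tool xy deg) {tilt[:2].round(2)} gap {s['finger_gap']:.4f} gf {s['grasp_force']:.1f} F {np.round(s['force'],1)}")
    print(f"turn {t:.2f} = {n} x {t/n:.3f}; then shift cm x {sx*100:.2f} y {sy*100:.2f} = {k} x ({sx*100/k:.3f},{sy*100/k:.3f}); z(tool) {-d[2]*100:.2f}")
if __name__=="__main__": plan(*map(float,sys.argv[1:5]))
E
python3 plan.py .694 -.188 .08 93.3
```

```text
t=0.1 TCP [ 0.1877 -0.4899  0.2401] phi 20.96 tilt(tool xy deg) [-0.08 -0.01] gap 0.0920 gf 0.0 F [ 0.3 -0.2  0.1]
turn -72.34 = 11 x -6.576; then shift cm x 27.23 y 52.28 = 17 x (1.602,3.075); z(tool) 16.01
```

Request:
drive_tool(
  series="0 0 -6.58 0 0 0 100;0 0 -6.58 0 0 0 100;0 0 -6.58 0 0 0 100;0 0 -6.58 0 0 0 100;0 0 -6.58 0 0 0 100;0 0 -6.58 0 0 0 100;0 0 -6.58 0 0 0 100;0 0 -6.58 0 0 0 100;0 0 -6.58 0 0 0 100;0 0 -6.58 0 0 0 100;0 0 -6.58 0 0 0 100;0 0 0 1.6 3.08 0 100;0 0 0 1.6 3.08 0 100;0 0 0 1.6 3.08 0 100;0 0 0 1.6 3.08 0 100;0 0 0 1.6 3.08 0 100;0 0 0 1.6 3.08 0 100;0 0 0 1.6 3.08 0 100;0 0 0 1.6 3.08 0 100;0 0 0 1.6 3.08 0 100",
)

```text
time_s: 1.77
position: [0.4573, -0.3291, 0.2404]
ee_rot: [-0.0, 0.686, 0.727, -0.0]
force: [0.7, -0.9, 0.4]
finger_gap: 0.0921
grasp_force: 0.0
```

Request:
drive_tool(
  series="0 0 0 1.6 3.08 0 100;0 0 0 1.6 3.08 0 100;0 0 0 1.6 3.08 0 100;0 0 0 1.6 3.08 0 100;0 0 0 1.6 3.08 0 100;0 0 0 1.6 3.08 0 100;0 0 0 1.6 3.08 0 100;0 0 0 1.6 3.08 0 100;0 0 0 0 0 3 100;0 0 0 0 0 3 100;0 0 0 0 0 3 100;0 0 0 0 0 3 100;0 0 0 0 0 3 100;0 0 0 0 0 0 100",
)

```text
time_s: 2.93
position: [0.6907, -0.1867, 0.0825]
ee_rot: [-0.006, 0.686, 0.727, -0.003]
force: [-1.0, 0.8, -1.1]
finger_gap: 0.0919
grasp_force: 0.0
```

```bash
python3 plan.py .694 -.188 .023 93.3
python3 - <<'E'
from h import *
for n in("top","side"): cv2.imwrite(f"pics/{n}1.png",read_camera(n))
a,b=[cv2.imread(f"pics/{n}1.png") for n in("top","side")]
cv2.imwrite("pics/m1.png",np.hstack([cv2.resize(a[90:210,320:440],(390,390)),cv2.resize(b[130:230,220:320],(390,390))]))
E
```

```text
t=2.9 TCP [ 0.6907 -0.1867  0.0825] phi 93.34 tilt(tool xy deg) [-0.72 -0.32] gap 0.0919 gf 0.0 F [-1.   0.8 -1.1]
turn 0.04 = 1 x 0.039; then shift cm x -0.14 y 0.32 = 1 x (-0.145,0.320); z(tool) 5.95
```

View pics/m1.png

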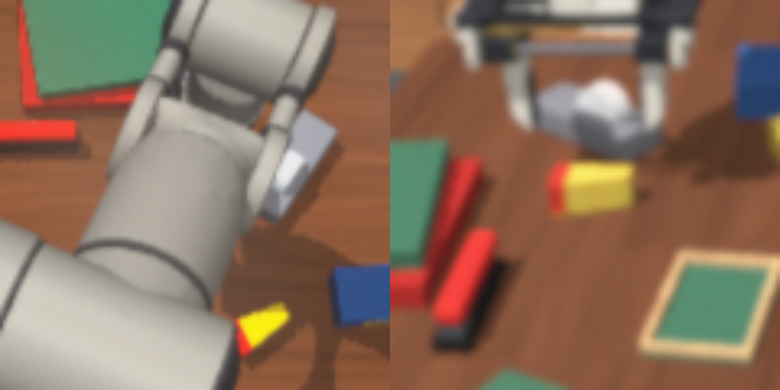

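Request:
drive_tool(
  series="0 0 0 0 0 1 100;0 0 0 0 0 1 100;0 0 0 0 0 1 100;0 0 0 0 0 0 100;0 0 0 0 0 0 100;0 0 0 0 0 0 100",
)

```text
time_s: 3.53
position: [0.6949, -0.1883, 0.0611]
ee_rot: [0.0, 0.686, 0.727, 0.0]
force: [-1.1, -0.3, -1.0]
finger_gap: 0.0919
grasp_force: 0.0
```

```bash
python3 plan.py .694 -.188 .023 93.3
```

```text
t=3.5 TCP [ 0.6949 -0.1883  0.0611] phi 93.34 tilt(tool xy deg) [0.03 0.02] gap 0.0919 gf 0.0 F [-1.1 -0.3 -1. ]
turn 0.04 = 1 x 0.036; then shift cm x 0.04 y -0.09 = 1 x (0.039,-0.090); z(tool) 3.81
```

Request:
drive_tool(
  series="0 0 0 0 0 1 100;0 0 0 0 0 1 100;0 0 0 0 0 1 100;0 0 0 0 0 0.7 100;0 0 0 0 0 0 100;0 0 0 0 0 0 100;0 0 0 0 0 0 0;0 0 0 0 0 0 0;0 0 0 0 0 0 0;0 0 0 0 0 0 0;0 0 0 0 0 0 0;0 0 0 0 0 0 0;0 0 0 0 0 0 0;0 0 0 0 0 0 0",
)

```text
time_s: 4.7
position: [0.6948, -0.1883, 0.0241]
ee_rot: [0.0, 0.686, 0.727, 0.0]
force: [0.1, 0.3, 1.6]
finger_gap: 0.0638
grasp_force: 30.0
```

```bash
python3 plan.py .694 -.188 .023 93.3
python3 - <<'E'
from h import *
for n in("top","side"): cv2.imwrite(f"pics/{n}2.png",read_camera(n))
im=cv2.imread("pics/side2.png")
cv2.imwrite("pics/m2.png",cv2.resize(im[130:230,200:330],None,fx=5,fy=5,interpolation=cv2.INTER_CUBIC))
E
```

```text
t=4.7 TCP [ 0.6948 -0.1883  0.0241] phi 93.34 tilt(tool xy deg) [0.02 0.02] gap 0.0638 gf 30.0 F [0.1 0.3 1.6]
turn 0.04 = 1 x 0.039; then shift cm x 0.04 y -0.08 = 1 x (0.038,-0.080); z(tool) 0.11
```

View pics/m2.png

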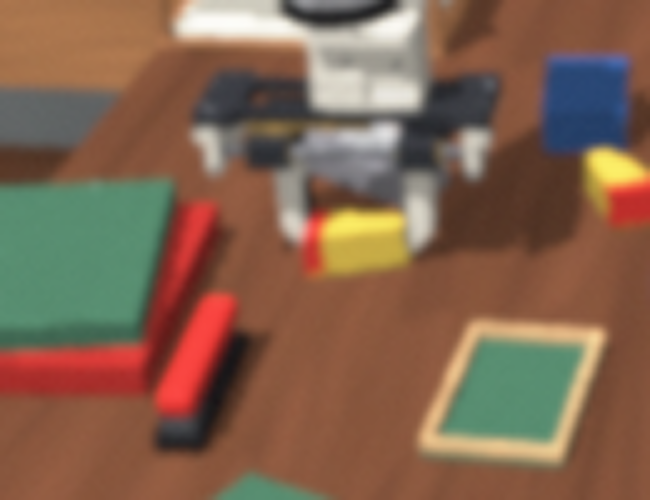

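Gripped: gap 63.8 mm, with the wedge level between the pads at around (355,240) in the crop. Next I sharpen the tray and wedge fits with hull masks to settle the camera offset before placing.

```bash
cat >> h.py <<'E'
def hmask(im,kind,c,r):
    """convex hull of the colour blob around pixel c (radius r px), soft"""
    x,y=map(int,np.round(c)); x0,y0=max(x-r,0),max(y-r,0); sub=im[y0:y+r,x0:x+r]
    b=cv2.resize(sub,None,fx=4,fy=4,interpolation=cv2.INTER_CUBIC); h=hsv(b); L=cv2.cvtColor(b,cv2.COLOR_BGR2LAB).astype(float)
    if kind=="w": m=rng(h,(17,150,50),(40,255,255))|rng(h,(0,178,60),(7,255,255))|rng(h,(172,150,50),(180,255,255))
    elif kind=="t": m=((L[...,1]<120)|((L[...,0]>140))).astype(np.uint8)*255
    elif kind=="green": m=(L[...,1]<130).astype(np.uint8)*255
    elif kind=="blue": m=(L[...,2]<122).astype(np.uint8)*255
    elif kind=="grey": m=((L[...,2]<134)&(L[...,0]>70)).astype(np.uint8)*255
    m=cv2.morphologyEx(m,cv2.MORPH_OPEN,np.ones((5,5)))
    n,lab,st,ce=cv2.connectedComponentsWithStats(m)
    k=1+np.argmax(st[1:,4]); cs,_=cv2.findContours((lab==k).astype(np.uint8),cv2.RETR_EXTERNAL,cv2.CHAIN_APPROX_NONE)
    f=np.zeros_like(m); cv2.fillConvexPoly(f,cv2.convexHull(np.vstack(cs)),255)
    out=np.zeros(im.shape[:2]); out[y0:y+r,x0:x+r]=cv2.resize(f,sub.shape[1::-1],interpolation=cv2.INTER_AREA)/255.; return out
def hfit(m,kind,ims,p0,z=0,cams=("top","side"),r=None):
    r=r or {"w":16,"b":24,"t":30}[m]
    M={n:hmask(ims[n],kind,proj(n,place(m,p0,z)).mean(0),r) for n in cams}
    return fit(m,M,p0,z,cams)
E
cat > all.py <<'E'
from h import *
import sys
d=np.radians; tag=sys.argv[1]; names=sys.argv[2:]
T={"w1":("w","w",(.694,-.188,d(3.3))),"w2":("w","w",(.5408,-.2759,d(113.8))),"w3":("w","w",(.5326,.2461,d(12.9))),"w4":("w","w",(.3718,.2803,d(-123.9))),
"tray":("t","t",(.5632,-.0222,d(-2.1))),"green":("b","green",(.6723,.1744,d(-24.3))),"blue":("b","blue",(.5775,-.4079,d(9.3))),"grey":("b","grey",(.5472,.414,d(-22.2)))}
im={n:cv2.imread(f"pics/{n}{tag}.png") for n in("top","side")}
for k in names or T:
    m,c,p0=T[k]
    for cams in (("top",),("side",)):
        try:
            p,f=hfit(m,c,im,p0,cams=cams); print(k,cams[0],(p[:2]*1000).round(1),np.degrees(p[2]).round(1),round(f,1))
        except Exception as e: print(k,cams[0],"fail",e)
E
python3 all.py 0
```

```text
w1 top [ 683.8 -189.8] 2.0 16.6
w1 side [ 685.1 -186.5] 14.5 24.2
w2 top [ 548.5 -287.6] 115.5 24.6
w2 side [ 529.2 -268.9] 98.5 57.9
w3 top [523.1 242.1] 13.8 16.1
w3 side [522.1 242.1] 15.2 52.9
w4 top [378.5 294.5] -123.1 23.7
w4 side [375.3 289.3] -118.6 40.3
tray top [563.2 -22.2] -2.1 35.7
tray side [562.2 -24.8] -2.5 12.5
green top [671.8 174.3] -23.7 2.7
green side [670.1 174.7] -22.6 7.9
blue top [ 577.2 -407.3] 6.7 4.3
blue side [ 574.8 -406.9] 5.3 5.4
grey top [547.1 414.1] -22.5 6.1
grey side [545.9 413.8] -20.9 78.9
```

```bash
sed -i 's/^    if kind=="w": m=rng(h,(17.*$/    if kind=="w": m=((L[...,1]>163)|(L[...,2]>166)).astype(np.uint8)*255/' h.py; python3 all.py 0 w1 w2 w3 w4
python3 - <<'E'
import cv2
for n,pts in (("top",[(375,139),(375,147),(320,160),(327,181),(312,172)]),("side",[(262,179),(275,180),(273,220),(303,209)])):
    im=cv2.cvtColor(cv2.imread(f"pics/{n}0.png"),cv2.COLOR_BGR2LAB); print(n,[im[y,x].tolist() for x,y in pts])
E
```

```text
w1 top [ 695.7 -187.7] 3.6 7.5
w1 side [ 693.7 -187. ] -0.7 8.2
w2 top [ 540.5 -275.2] 111.6 14.2
w2 side [ 537.2 -274.7] 115.5 4.4
w3 top [533.  247.1] 10.6 16.9
w3 side [532.3 245.1] 10.0 14.7
w4 top [372.3 281.2] -122.9 23.8
w4 side [371.9 277.8] -124.0 6.2
top [[144, 198, 184], [239, 111, 220], [114, 149, 158], [150, 96, 140], [222, 129, 169]]
side [[113, 182, 164], [178, 127, 182], [105, 146, 151], [137, 104, 138]]
```

Top and side now agree within about 2 mm, and their mean matches the gripped x (694.8). The tray is at about (562.7, -23.5) mm, yaw -2.3°. Next I lift w1 and carry it to slot 1.

```bash
cat > slot.py <<'E'
import sys; from h import *
from plan import plan
TR=(.5627,-.0235,np.radians(-2.3))
def slot(ty,off,yaw,z,tx=0,phi=None):
    """ty: tray y of wedge origin (mm); off: object centre minus TCP along object's y in mm; yaw 0/180"""
    c,s=np.cos(TR[2]),np.sin(TR[2]); yy=ty-off*(1 if yaw==0 else -1)
    plan(TR[0]+c*tx/1e3-s*yy/1e3,TR[1]+s*tx/1e3+c*yy/1e3,z,90+np.degrees(TR[2]))
if __name__=="__main__": slot(*map(float,sys.argv[1:]))
E
python3 slot.py -50.6 0.9 0 .07
```

```text
t=4.8 TCP [ 0.6948 -0.1883  0.0241] phi 93.34 tilt(tool xy deg) [0.03 0.02] gap 0.0635 gf 30.0 F [ 0.1 -0.3  2.6]
turn 5.64 = 1 x 5.639; then shift cm x 10.79 y -13.86 = 5 x (2.158,-2.773); z(tool) -4.59
```

Request:
drive_tool(
  series="0 0 0 0 0 -1.5 0;0 0 0 0 0 -1.5 0;0 0 2.82 0 0 -1.6 0;0 0 2.82 0 0 0 0;0 0 0 1.8 -2.31 0 0;0 0 0 1.8 -2.31 0 0;0 0 0 1.8 -2.31 0 0;0 0 0 1.8 -2.31 0 0;0 0 0 1.8 -2.31 0 0;0 0 0 1.8 -2.31 0 0;0 0 0 0 0 0 0;0 0 0 0 0 0 0;0 0 0 0 0 0 0;0 0 0 0 0 0 0",
)

```text
time_s: 5.97
position: [0.5616, -0.0755, 0.0698]
ee_rot: [0.001, 0.721, 0.693, 0.0]
force: [0.3, 0.1, -0.5]
finger_gap: 0.0636
grasp_force: 30.0
```

```bash
python3 slot.py -50.6 0.9 0 .028
```

```text
t=6.0 TCP [ 0.5616 -0.0755  0.0698] phi 87.67 tilt(tool xy deg) [0.07 0.03] gap 0.0636 gf 30.0 F [ 0.3  0.1 -0.5]
turn -0.03 = 1 x -0.031; then shift cm x 0.05 y -0.10 = 1 x (0.050,-0.098); z(tool) 4.18
```

Request:
drive_tool(
  series="0 0 0 0.05 -0.1 1 0;0 0 0 0 0 1 0;0 0 0 0 0 1 0;0 0 0 0 0 0.5 0;0 0 0 0 0 0.3 0;0 0 0 0 0 0.3 0;0 0 0 0 0 0.1 0;0 0 0 0 0 0 0;0 0 0 0 0 0 0;0 0 0 0 0 0 0",
)

```text
time_s: 6.8
position: [0.5595, -0.0743, 0.0281]
ee_rot: [0.0, 0.721, 0.693, -0.0]
force: [-2.4, 0.5, 5.3]
finger_gap: 0.0638
grasp_force: 30.0
```

```bash
python3 slot.py -50.6 0.9 0 .028
python3 - <<'E'
from h import *
cv2.imwrite("pics/side3.png",read_camera("side")); im=cv2.imread("pics/side3.png")
cv2.imwrite("pics/m3.png",cv2.resize(im[170:240,255:355],None,fx=7,fy=7,interpolation=cv2.INTER_CUBIC))
E
```

```text
t=6.8 TCP [ 0.5595 -0.0743  0.0281] phi 87.71 tilt(tool xy deg) [-0.    0.01] gap 0.0638 gf 30.0 F [-2.4  0.5  5.3]
turn 0.01 = 1 x 0.005; then shift cm x -0.06 y 0.12 = 1 x (-0.061,0.118); z(tool) 0.01
```

View pics/m3.png

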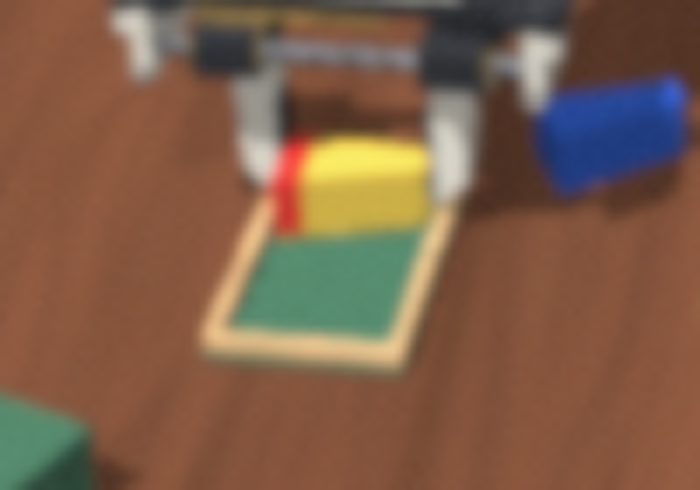

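w1 sits inside the tray at its far end, with z and contact force showing it is on the floor. Next I release, rise and go to w2.

Request:
drive_tool(
  series="0 0 0 0 0 0 100;0 0 0 0 0 0 100;0 0 0 0 0 0 100;0 0 0 0 0 0 100;0 0 0 0 0 -1 100;0 0 0 0 0 -2 100;0 0 0 0 0 -2 100;0 0 0 0 0 -1.5 100;0 0 0 0 0 0 100;0 0 0 0 0 0 100",
)

```text
time_s: 7.68
position: [0.5601, -0.0744, 0.0938]
ee_rot: [0.001, 0.721, 0.693, 0.001]
force: [-0.6, -0.1, -0.3]
finger_gap: 0.092
grasp_force: 0.0
```

```bash
python3 plan.py .5389 -.275 .09 23.5
```

```text
t=7.7 TCP [ 0.5601 -0.0744  0.0938] phi 87.70 tilt(tool xy deg) [0.13 0.03] gap 0.0920 gf 0.0 F [-0.6 -0.1 -0.3]
turn 64.20 = 10 x 6.420; then shift cm x -9.95 y 17.56 = 6 x (-1.658,2.926); z(tool) 0.38
```

Request:
drive_tool(
  series="0 0 6.42 0 0 0 100;0 0 6.42 0 0 0 100;0 0 6.42 0 0 0 100;0 0 6.42 0 0 0 100;0 0 6.42 0 0 0 100;0 0 6.42 0 0 0 100;0 0 6.42 0 0 0 100;0 0 6.42 0 0 0 100;0 0 6.42 0 0 0 100;0 0 6.42 0 0 0 100;0 0 0 -1.66 2.93 0 100;0 0 0 -1.66 2.93 0 100;0 0 0 -1.66 2.93 0 100;0 0 0 -1.66 2.93 0 100;0 0 0 -1.66 2.93 0 100;0 0 0 -1.66 2.93 0 100;0 0 0 0 0 0 100;0 0 0 0 0 0 100;0 0 0 0 0 0 100;0 0 0 0 0 0 100",
)

```text
time_s: 9.35
position: [0.5381, -0.2737, 0.092]
ee_rot: [-0.001, 0.979, 0.204, -0.001]
force: [-1.2, -0.9, 0.7]
finger_gap: 0.0918
grasp_force: 0.0
```

```bash
cat > snap.sh <<'E'
python3 - <<'E'
from h import *
for n in("top","side"): cv2.imwrite(f"pics/{n}$1.png",read_camera(n))
E
t=$1; shift; python3 all.py $t $*
E
bash snap.sh 4 w2 w3 w4 tray green blue grey; python3 plan.py .5389 -.275 .024 23.5
```

```text
w2 top fail attempt to get argmax of an empty sequence
w2 side [ 537.5 -274.4] 114.9 5.4
w3 top [533.4 247.7] 11.3 14.2
w3 side [532.2 245.1] 10.0 14.7
w4 top [372.3 281.2] -122.8 22.0
w4 side [371.8 278.1] -123.7 7.4
tray top [508.4   7.8] 2.5 844.0
tray side [562.3 -26.3] -2.6 111.6
green top [671.9 174.3] -23.7 2.8
green side [670.3 174.4] -23.2 7.4
blue top [ 556.3 -422.4] 37.8 391.7
blue side [ 578.9 -405.5] 9.0 32.9
grey top [546.8 414.2] -22.2 8.9
grey side [545.8 413.8] -21.1 79.3
t=9.4 TCP [ 0.5385 -0.2738  0.0925] phi 23.60 tilt(tool xy deg) [-0.04  0.02] gap 0.0920 gf 0.0 F [ 0.2 -0.5  0.5]
turn 0.10 = 1 x 0.096; then shift cm x -0.01 y 0.13 = 1 x (-0.011,0.131); z(tool) 6.85
```

Everything is unchanged. Next I descend and grip w2.

Request:
drive_tool(
  series="0 0 0 0 0 2 100;0 0 0 0 0 2 100;0 0 0 0 0 1.5 100;0 0 0 0 0 1 100;0 0 0 0 0 0.3 100;0 0 0 0 0 0 100;0 0 0 0 0 0 100;0 0 0 0 0 0 0;0 0 0 0 0 0 0;0 0 0 0 0 0 0;0 0 0 0 0 0 0;0 0 0 0 0 0 0;0 0 0 0 0 0 0;0 0 0 0 0 0 0",
)

```text
time_s: 10.62
position: [0.5384, -0.2752, 0.0251]
ee_rot: [0.0, 0.979, 0.204, 0.0]
force: [-0.5, 1.6, 2.7]
finger_gap: 0.0639
grasp_force: 30.0
```

```bash
bash snap.sh 5 w2; python3 slot.py -10.2 0 180 .085
```

```text
w2 top fail attempt to get argmax of an empty sequence
w2 side [ 556.  -273.2] 81.2 116.5
t=10.7 TCP [ 0.5384 -0.2752  0.025 ] phi 23.50 tilt(tool xy deg) [ 0.02 -0.01] gap 0.0642 gf 30.0 F [-0.5  0.9  4.5]
turn -64.20 = 10 x -6.420; then shift cm x 24.23 y 1.42 = 7 x (3.461,0.203); z(tool) -6.00
```

Request:
drive_tool(
  series="0 0 0 0 0 -1.5 0;0 0 0 0 0 -2 0;0 0 -6.42 0 0 -2 0;0 0 -6.42 0 0 -0.5 0;0 0 -6.42 0 0 0 0;0 0 -6.42 0 0 0 0;0 0 -6.42 0 0 0 0;0 0 -6.42 0 0 0 0;0 0 -6.42 0 0 0 0;0 0 -6.42 0 0 0 0;0 0 -6.42 0 0 0 0;0 0 -6.42 0 0 0 0;0 0 0 0 0 0 0",
)

```text
time_s: 11.8
position: [0.5382, -0.2752, 0.0843]
ee_rot: [-0.0, 0.72, 0.694, -0.0]
force: [0.4, -0.6, -0.8]
finger_gap: 0.0638
grasp_force: 30.0
```

```bash
bash snap.sh 6 w1 w3 w4 grey green
python3 - <<'E'
from h import *
im={n:cv2.imread(f"pics/{n}6.png") for n in("top","side")}
d=np.radians
for n in im:
    p,f=hfit("w","w",im,(.5595,-.0734,d(-2.3)),.004,(n,)); print("placed w1",n,(p[:2]*1000).round(1),np.degrees(p[2]).round(1),f)
cv2.imwrite("pics/m6.png",np.hstack([cv2.resize(im["top"][150:210,290:370],(400,300)),cv2.resize(im["side"][170:230,270:350],(400,300))]))
E
python3 slot.py -9.8 -0.5 180 .08
```

```text
w1 top fail attempt to get argmax of an empty sequence
w1 side fail attempt to get argmax of an empty sequence
w3 top [533.4 247.6] 12.0 14.3
w3 side [532.2 245.1] 9.8 14.7
w4 top [372.1 281.1] -122.6 23.2
w4 side [371.7 277.8] -123.9 7.3
grey top [547.1 414.1] -22.5 7.9
grey side [545.8 413.8] -21.1 79.1
green top [671.8 174.4] -23.8 2.8
green side [670.4 174.6] -22.7 7.6
placed w1 top [564.1 -72.4] -14.6 84.65058054594388
placed w1 side [559.8 -74.3] -5.0 7.217839292579776
t=11.9 TCP [ 0.5382 -0.2751  0.0845] phi 87.49 tilt(tool xy deg) [-0.01 -0.  ] gap 0.0637 gf 30.0 F [-0.1 -0.9 -0.5]
turn -0.21 = 1 x -0.206; then shift cm x 24.21 y 1.43 = 7 x (3.459,0.205); z(tool) 0.45
```

View pics/m6.png

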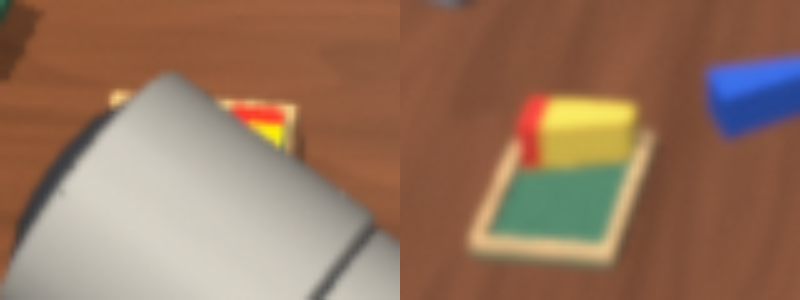

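w1 sits flat in its slot at the expected pose. Next I carry w2 over.

Request:
drive_tool(
  series="0 0 -0.2 0 0 0 0;0 0 0 3.46 0.2 0 0;0 0 0 3.46 0.2 0 0;0 0 0 3.46 0.2 0 0;0 0 0 3.46 0.2 0 0;0 0 0 3.46 0.2 0 0;0 0 0 3.46 0.2 0 0;0 0 0 3.46 0.2 0.5 0;0 0 0 0 0 1 0;0 0 0 0 0 1 0;0 0 0 0 0 0 0;0 0 0 0 0 0 0;0 0 0 0 0 0 0;0 0 0 0 0 0 0;0 0 0 0 0 0 0",
)

```text
time_s: 13.15
position: [0.5615, -0.0346, 0.0601]
ee_rot: [0.0, 0.721, 0.693, 0.0]
force: [-0.3, -0.1, -0.2]
finger_gap: 0.0635
grasp_force: 30.0
```

```bash
python3 slot.py -9.8 -0.5 180 .029
```

```text
t=13.2 TCP [ 0.5615 -0.0346  0.0601] phi 87.81 tilt(tool xy deg) [0.05 0.02] gap 0.0635 gf 30.0 F [-0.3 -0.1 -0.2]
turn 0.11 = 1 x 0.107; then shift cm x 0.09 y 0.08 = 1 x (0.086,0.079); z(tool) 3.11
```

Request:
drive_tool(
  series="0 0 0 0.09 0.04 0.5 0;0 0 0 0 0 0.5 0;0 0 0 0 0 0.5 0;0 0 0 0 0 0.5 0;0 0 0 0 0 0.4 0;0 0 0 0 0 0.3 0;0 0 0 0 0 0.3 0;0 0 0 0 0 0.1 0;0 0 0 0 0 0 0;0 0 0 0 0 0 0;0 0 0 0 0 0 0",
)

```text
time_s: 14.07
position: [0.5616, -0.0327, 0.029]
ee_rot: [0.0, 0.72, 0.694, -0.0]
force: [-3.1, 0.2, 4.8]
finger_gap: 0.0638
grasp_force: 30.0
```

```bash
python3 slot.py -9.8 -0.5 180 .029
python3 - <<'E'
from h import *
cv2.imwrite("pics/side7.png",read_camera("side")); im=cv2.imread("pics/side7.png")
cv2.imwrite("pics/m7.png",cv2.resize(im[170:240,255:355],None,fx=7,fy=7,interpolation=cv2.INTER_CUBIC))
E
```

```text
t=14.1 TCP [ 0.5616 -0.0327  0.029 ] phi 87.90 tilt(tool xy deg) [0.   0.01] gap 0.0638 gf 30.0 F [-3.1  0.2  4.8]
turn 0.20 = 1 x 0.202; then shift cm x -0.10 y 0.08 = 1 x (-0.103,0.076); z(tool) 0.00
```

View pics/m7.png

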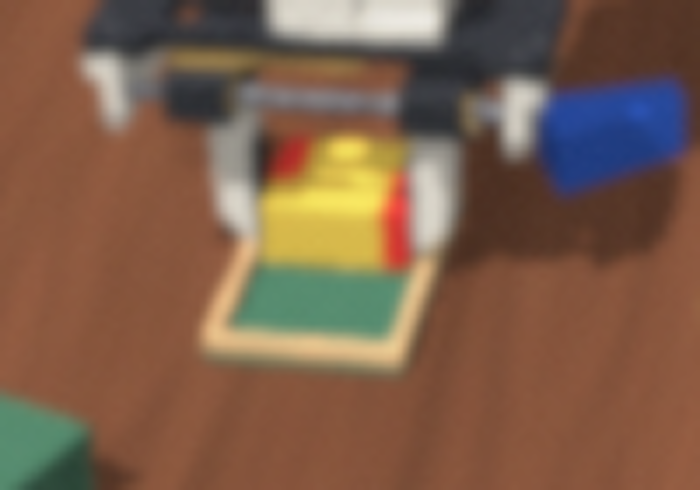

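w2 is down on the floor beside w1, about 1 mm further along +y than planned. I'll slide it 1.2 mm back, release, and go for w3.

Request:
drive_tool(
  series="0 0 0 -0.06 0 0 0;0 0 0 -0.06 0 0 0;0 0 0 0 0 0 0;0 0 0 0 0 0 0;0 0 0 0 0 0 100;0 0 0 0 0 0 100;0 0 0 0 0 0 100;0 0 0 0 0 0 100;0 0 0 0 0 -1 100;0 0 0 0 0 -2 100;0 0 0 0 0 -2 100;0 0 0 0 0 -1.5 100;0 0 0 0 0 0 100;0 0 0 0 0 0 100;0 0 0 0 0 0 100;0 0 0 0 0 0 100",
)

```text
time_s: 15.45
position: [0.5609, -0.0339, 0.0927]
ee_rot: [-0.001, 0.72, 0.694, -0.001]
force: [0.2, -0.1, -0.6]
finger_gap: 0.0921
grasp_force: 0.0
```

```bash
python3 plan.py .5328 .2463 .09 100.8
```

```text
t=15.4 TCP [ 0.5609 -0.0339  0.0927] phi 87.90 tilt(tool xy deg) [-0.11 -0.01] gap 0.0921 gf 0.0 F [ 0.2 -0.1 -0.6]
turn -12.90 = 2 x -6.451; then shift cm x 28.05 y 2.49 = 8 x (3.506,0.312); z(tool) 0.27
```

Request:
drive_tool(
  series="0 0 -6.45 0 0 0 100;0 0 -6.45 0 0 0 100;0 0 0 3.5 0.31 0 100;0 0 0 3.5 0.31 0 100;0 0 0 3.5 0.31 0 100;0 0 0 3.5 0.31 0 100;0 0 0 3.5 0.31 0 100;0 0 0 3.5 0.31 0 100;0 0 0 3.5 0.31 0 100;0 0 0 3.5 0.31 0 100;0 0 0 0 0 0 100;0 0 0 0 0 0 100;0 0 0 0 0 0 100;0 0 0 0 0 0 100",
)

```text
time_s: 16.62
position: [0.5334, 0.2445, 0.0931]
ee_rot: [-0.0, 0.638, 0.77, -0.001]
force: [-0.3, -0.5, -0.5]
finger_gap: 0.0916
grasp_force: 0.0
```

```bash
bash snap.sh 8 w3 w4 grey blue; python3 plan.py .5328 .2463 .024 100.8
```

```text
w3 top fail attempt to get argmax of an empty sequence
w3 side [532.2 245.2] 9.9 14.3
w4 top fail attempt to get argmax of an empty sequence
w4 side [371.8 277.8] -124.3 8.6
grey top [582.  395.9] 18.1 545.9
grey side [545.8 413.8] -21.2 78.7
blue top [ 577.1 -407.2] 6.6 4.2
blue side [ 574.3 -405.7] 5.3 4.0
t=16.7 TCP [0.5337 0.2444 0.0935] phi 100.69 tilt(tool xy deg) [-0.03  0.02] gap 0.0918 gf 0.0 F [-0.2 -0.5 -0.5]
turn -0.11 = 1 x -0.110; then shift cm x 0.21 y -0.05 = 1 x (0.207,-0.054); z(tool) 6.95
```

Request:
drive_tool(
  series="0 0 0 0.1 0 2 100;0 0 0 0 0 2 100;0 0 0 0 0 1.5 100;0 0 0 0 0 1 100;0 0 0 0 0 0.4 100;0 0 0 0 0 0 100;0 0 0 0 0 0 100;0 0 0 0 0 0 0;0 0 0 0 0 0 0;0 0 0 0 0 0 0;0 0 0 0 0 0 0;0 0 0 0 0 0 0;0 0 0 0 0 0 0;0 0 0 0 0 0 0",
)

```text
time_s: 17.88
position: [0.5334, 0.2468, 0.025]
ee_rot: [0.0, 0.637, 0.771, 0.0]
force: [-1.2, 0.3, 2.6]
finger_gap: 0.0638
grasp_force: 30.0
```

```bash
python3 plan.py .5328 .2463 .085 100.8
```

```text
t=17.9 TCP [0.5334 0.2468 0.025 ] phi 100.80 tilt(tool xy deg) [0.03 0.  ] gap 0.0638 gf 30.0 F [-1.2  0.3  2.6]
turn 0.00 = 1 x 0.000; then shift cm x -0.04 y -0.07 = 1 x (-0.037,-0.071); z(tool) -6.00
```

Request:
drive_tool(
  series="0 0 0 0 0 -1.5 0;0 0 0 0 0 -2 0;0 0 6.55 0 0 -2 0;0 0 6.55 0 0 -0.5 0;0 0 0 0 0 0 0;0 0 0 0 0 0 0;0 0 0 0 0 0 0",
)

```text
time_s: 18.47
position: [0.5326, 0.2465, 0.0837]
ee_rot: [-0.0, 0.72, 0.694, -0.001]
force: [-0.1, -0.4, -1.1]
finger_gap: 0.0639
grasp_force: 30.0
```

```bash
python3 slot.py 10.2 -0.4 0 .06;python3 - <<'E'
from h import *
for n in("top","side"): cv2.imwrite(f"pics/{n}9.png",read_camera(n))
im={n:cv2.imread(f"pics/{n}9.png") for n in("top","side")}
cv2.imwrite("pics/m9.png",np.hstack([cv2.resize(im["top"][150:210,290:370],(400,300),interpolation=cv2.INTER_CUBIC),cv2.resize(im["side"][170:230,270:350],(400,300),interpolation=cv2.INTER_CUBIC)]))
E
```

```text
t=18.5 TCP [0.5326 0.2465 0.0837] phi 87.89 tilt(tool xy deg) [-0.1   0.04] gap 0.0639 gf 30.0 F [-0.1 -0.4 -1.1]
turn 0.19 = 1 x 0.188; then shift cm x -25.80 y 4.09 = 8 x (-3.225,0.511); z(tool) 2.37
```

View pics/m9.png

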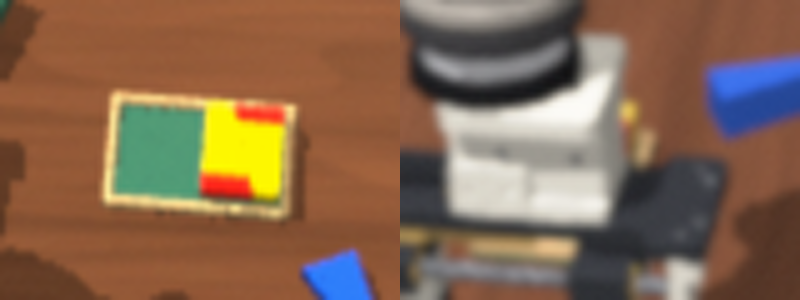

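The tray holds w1 and w2 on its right half, edge to edge and alternating. About 60 mm of green is left for the 56 mm that w3 and w4 need. Next I move w3 in.

Request:
drive_tool(
  series="0 0 0.18 -3.22 0.51 0 0;0 0 0 -3.22 0.51 0 0;0 0 0 -3.22 0.51 0 0;0 0 0 -3.22 0.51 0 0;0 0 0 -3.22 0.51 0 0;0 0 0 -3.22 0.51 0 0;0 0 0 -3.22 0.51 0 0;0 0 0 -3.22 0.51 0 0;0 0 0 0 0 1 0;0 0 0 0 0 1 0;0 0 0 0 0 0.3 0;0 0 0 0 0 0 0;0 0 0 0 0 0 0;0 0 0 0 0 0 0;0 0 0 0 0 0 0;0 0 0 0 0 0 0;0 0 0 0 0 0 0;0 0 0 0 0 0 0",
)

```text
time_s: 20.07
position: [0.5631, -0.0122, 0.0619]
ee_rot: [0.0, 0.722, 0.692, 0.0]
force: [0.1, 0.1, -0.5]
finger_gap: 0.064
grasp_force: 30.0
```

```bash
python3 slot.py 10.0 -0.4 0 .029
```

```text
t=20.1 TCP [ 0.5631 -0.0122  0.0619] phi 87.53 tilt(tool xy deg) [0.02 0.01] gap 0.0640 gf 30.0 F [ 0.1  0.1 -0.5]
turn -0.17 = 1 x -0.166; then shift cm x -0.09 y 0.01 = 1 x (-0.086,0.005); z(tool) 3.29
```

Request:
drive_tool(
  series="0 0 -0.1 -0.06 0 0.5 0;0 0 0 0 0 0.5 0;0 0 0 0 0 0.5 0;0 0 0 0 0 0.5 0;0 0 0 0 0 0.5 0;0 0 0 0 0 0.3 0;0 0 0 0 0 0.3 0;0 0 0 0 0 0.2 0;0 0 0 0 0 0 0;0 0 0 0 0 0 0;0 0 0 0 0 0 0",
)

```text
time_s: 20.98
position: [0.563, -0.013, 0.029]
ee_rot: [0.0, 0.722, 0.692, 0.0]
force: [-2.5, -0.5, 3.6]
finger_gap: 0.064
grasp_force: 30.0
```

```bash
python3 slot.py 10.0 -0.4 0 .029
```

```text
t=21.0 TCP [ 0.563 -0.013  0.029] phi 87.63 tilt(tool xy deg) [0.01 0.01] gap 0.0640 gf 30.0 F [-2.5 -0.5  3.6]
turn -0.07 = 1 x -0.075; then shift cm x -0.01 y 0.01 = 1 x (-0.009,0.012); z(tool) 0.00
```

w3 is in place. I release it and head for w4 at (372.0, 279.5) mm, yaw -123.5°, so φ=146.5.

Request:
drive_tool(
  series="0 0 0 0 0 0 100;0 0 0 0 0 0 100;0 0 0 0 0 0 100;0 0 0 0 0 0 100;0 0 0 0 0 -1 100;0 0 0 0 0 -2 100;0 0 0 0 0 -2 100;0 0 0 0 0 -1.5 100;0 0 -6.53 0 0 0 100;0 0 -6.53 0 0 0 100;0 0 -6.53 0 0 0 100;0 0 -6.53 0 0 0 100;0 0 -6.53 0 0 0 100;0 0 -6.53 0 0 0 100;0 0 -6.53 0 0 0 100;0 0 -6.53 0 0 0 100;0 0 -6.53 0 0 0 100;0 0 0 0 0 0 100;0 0 0 0 0 0 100;0 0 0 0 0 0 100",
)

```text
time_s: 22.65
position: [0.5631, -0.013, 0.094]
ee_rot: [0.0, 0.291, 0.957, 0.0]
force: [-0.6, -0.3, 0.7]
finger_gap: 0.0918
grasp_force: 0.0
```

```bash
bash snap.sh 10 w4 green grey blue; python3 plan.py .372 .2795 .09 146.5
```

```text
w4 top fail attempt to get argmax of an empty sequence
w4 side [371.9 277.8] -124.1 6.7
green top [671.8 174.4] -23.8 3.0
green side [670.3 174.6] -23.1 7.6
grey top [547. 414.] -22.5 6.8
grey side [545.9 413.8] -20.9 79.6
blue top [ 577.2 -407.3] 6.7 4.0
blue side [ 576.4 -440.3] 7.8 283.2
t=22.8 TCP [ 0.563  -0.013   0.0939] phi 146.27 tilt(tool xy deg) [0.   0.01] gap 0.0917 gf 0.0 F [ 0.2  0.1 -0.2]
turn -0.23 = 1 x -0.230; then shift cm x 32.07 y 13.85 = 10 x (3.207,1.385); z(tool) 0.39
```

Request:
drive_tool(
  series="0 0 -0.2 3.2 1.38 0 100;0 0 0 3.2 1.38 0 100;0 0 0 3.2 1.38 0 100;0 0 0 3.2 1.38 0 100;0 0 0 3.2 1.38 0 100;0 0 0 3.2 1.38 0 100;0 0 0 3.2 1.38 0 100;0 0 0 3.2 1.38 0 100;0 0 0 3.2 1.38 0 100;0 0 0 3.2 1.38 0 100;0 0 0 0 0 0 100;0 0 0 0 0 0 100;0 0 0 0 0 2 100;0 0 0 0 0 1.8 100;0 0 0 0 0 0 100;0 0 0 0 0 0 100;0 0 0 0 0 0 100;0 0 0 0 0 0 100",
)

```text
time_s: 24.25
position: [0.3729, 0.2783, 0.0566]
ee_rot: [0.001, 0.288, 0.958, 0.001]
force: [-0.6, -0.4, 0.4]
finger_gap: 0.0915
grasp_force: 0.0
```

```bash
bash snap.sh 11 w4; python3 plan.py .372 .2795 .024 146.5
python3 - <<'E'
from h import *
im={n:cv2.imread(f"pics/{n}11.png") for n in("top","side")}
d=np.radians; a=d(-2.3)
for nm,p in (("w1",(.5597,-.0735,a)),("w2",(.5613,-.0335,a+np.pi)),("w3",(.563,-.0132,a))):
    u=proj("top",place("w",p,.004)[4:]); print(nm,u.round(1).tolist())
cv2.imwrite("pics/m11.png",np.hstack([cv2.resize(im["top"][150:210,290:370],(400,300),interpolation=cv2.INTER_CUBIC),cv2.resize(im["side"][230:305,320:420],(400,300),interpolation=cv2.INTER_CUBIC)]))
E
```

```text
w4 top fail attempt to get argmax of an empty sequence
w4 side [370.1 278.2] -122.3 17.1
t=24.4 TCP [0.3726 0.2785 0.0565] phi 146.55 tilt(tool xy deg) [0.08 0.05] gap 0.0920 gf 0.0 F [ 0.7  0.6 -0.3]
turn 0.05 = 1 x 0.054; then shift cm x 0.11 y 0.05 = 1 x (0.110,0.051); z(tool) 3.25
w1 [[345.7, 188.6], [347.0, 171.3], [336.4, 170.5], [340.7, 188.2]]
w2 [[330.9, 170.0], [329.5, 187.3], [340.1, 188.2], [335.9, 170.4]]
w3 [[328.8, 187.0], [330.2, 169.7], [319.7, 168.9], [323.8, 186.6]]
```

View pics/m11.png

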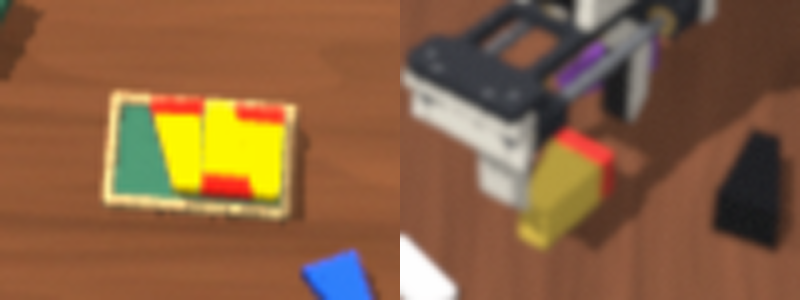

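The tray holds w1–w3 alternating, and the space left on its left side measures about 42 mm near and 24 mm far. w4 is between the open fingers, so I close on it.

Request:
drive_tool(
  series="0 0 0 0.05 0.03 1 100;0 0 0 0 0 1 100;0 0 0 0 0 0.9 100;0 0 0 0 0 0.3 100;0 0 0 0 0 0 100;0 0 0 0 0 0 100;0 0 0 0 0 0 0;0 0 0 0 0 0 0;0 0 0 0 0 0 0;0 0 0 0 0 0 0;0 0 0 0 0 0 0;0 0 0 0 0 0 0;0 0 0 0 0 0 0",
)

```text
time_s: 25.43
position: [0.3718, 0.2791, 0.0239]
ee_rot: [0.0, 0.287, 0.958, 0.0]
force: [-0.6, -0.4, 2.1]
finger_gap: 0.0641
grasp_force: 30.0
```

```bash
python3 slot.py 50.6 0 180 .085
```

```text
t=25.4 TCP [0.3718 0.2791 0.0239] phi 146.59 tilt(tool xy deg) [0.02 0.01] gap 0.0641 gf 30.0 F [-0.6 -0.4  2.1]
turn 58.89 = 9 x 6.543; then shift cm x -24.40 y 20.29 = 9 x (-2.712,2.254); z(tool) -6.11
```

Request:
drive_tool(
  series="0 0 0 0 0 -1.5 0;0 0 0 0 0 -2 0;0 0 6.54 0 0 -2 0;0 0 6.54 0 0 -0.6 0;0 0 6.54 0 0 0 0;0 0 6.54 0 0 0 0;0 0 6.54 0 0 0 0;0 0 6.54 0 0 0 0;0 0 6.54 0 0 0 0;0 0 6.54 0 0 0 0;0 0 6.54 0 0 0 0;0 0 0 -2.7 2.25 0 0;0 0 0 -2.7 2.25 0 0;0 0 0 -2.7 2.25 0 0;0 0 0 -2.7 2.25 0 0;0 0 0 -2.7 2.25 0 0;0 0 0 -2.7 2.25 0 0;0 0 0 -2.7 2.25 0 0;0 0 0 -2.7 2.25 0 0;0 0 0 -2.7 2.25 0 0",
)

```text
time_s: 27.1
position: [0.565, 0.0265, 0.0845]
ee_rot: [-0.0, 0.721, 0.693, -0.0]
force: [0.3, 0.8, 0.7]
finger_gap: 0.0637
grasp_force: 30.0
```

Request:
drive_tool(
  series="0 0 0 0 0 1.2 0;0 0 0 0 0 1.2 0;0 0 0 0 0 0 0;0 0 0 0 0 0 0;0 0 0 0 0 0 0;0 0 0 0 0 0 0;0 0 0 0 0 0 0;0 0 0 0 0 0 0",
)

```text
time_s: 27.77
position: [0.5646, 0.0285, 0.0613]
ee_rot: [0.0, 0.721, 0.693, 0.0]
force: [0.2, -0.5, -0.6]
finger_gap: 0.0635
grasp_force: 30.0
```

```bash
python3 slot.py 50.6 0 180 .028
```

```text
t=27.8 TCP [0.5646 0.0285 0.0613] phi 87.76 tilt(tool xy deg) [0.06 0.01] gap 0.0635 gf 30.0 F [ 0.2 -0.5 -0.6]
turn 0.06 = 1 x 0.063; then shift cm x -0.14 y 0.02 = 1 x (-0.140,0.017); z(tool) 3.33
```

Request:
drive_tool(
  series="0 0 0 -0.1 0 0.5 0;0 0 0 0 0 0.5 0;0 0 0 0 0 0.5 0;0 0 0 0 0 0 0;0 0 0 0 0 0 0;0 0 0 0 0 0 0",
)

```text
time_s: 28.27
position: [0.5644, 0.0271, 0.0456]
ee_rot: [-0.0, 0.721, 0.693, -0.0]
force: [-0.4, 0.2, -0.7]
finger_gap: 0.0636
grasp_force: 30.0
```

```bash
python3 slot.py 50.6 0 180 .028
```

```text
t=28.3 TCP [0.5644 0.0271 0.0456] phi 87.73 tilt(tool xy deg) [-0.01  0.01] gap 0.0636 gf 30.0 F [-0.4  0.2 -0.7]
turn 0.03 = 1 x 0.029; then shift cm x -0.01 y 0.04 = 1 x (-0.006,0.035); z(tool) 1.76
```

Request:
drive_tool(
  series="0 0 0 0 0 0.4 0;0 0 0 0 0 0.4 0;0 0 0 0 0 0.4 0;0 0 0 0 0 0.3 0;0 0 0 0 0 0.2 0;0 0 0 0 0 0.1 0;0 0 0 0 0 0 0;0 0 0 0 0 0 0;0 0 0 0 0 0 0",
)

```text
time_s: 29.02
position: [0.5642, 0.0272, 0.0279]
ee_rot: [-0.0, 0.721, 0.693, -0.0]
force: [-1.8, 1.5, 3.8]
finger_gap: 0.0638
grasp_force: 30.0
```

```bash
python3 slot.py 50.6 0 180 .028
```

```text
t=29.0 TCP [0.5642 0.0272 0.0279] phi 87.73 tilt(tool xy deg) [-0.01  0.01] gap 0.0638 gf 30.0 F [-1.8  1.5  3.8]
turn 0.03 = 1 x 0.032; then shift cm x -0.01 y 0.05 = 1 x (-0.009,0.050); z(tool) -0.01
```

w4 is down at the same height and force as the others. I release it, rise, and go to the green tin at (671, 174.5) mm, φ=66.7.

Request:
drive_tool(
  series="0 0 0 0 0 0 100;0 0 0 0 0 0 100;0 0 0 0 0 0 100;0 0 0 0 0 0 100;0 0 0 0 0 -1 100;0 0 0 0 0 -2 100;0 0 0 0 0 -2 100;0 0 0 0 0 -2 100;0 0 7 0 0 0 100;0 0 7 0 0 0 100;0 0 7 0 0 0 100;0 0 0 0 0 0 100;0 0 0 0 0 0 100;0 0 0 0 0 0 100;0 0 0 0 0 0 100",
)

```text
time_s: 30.27
position: [0.5644, 0.0271, 0.0978]
ee_rot: [0.0, 0.835, 0.551, 0.0]
force: [0.6, 0.1, 0.1]
finger_gap: 0.0919
grasp_force: 0.0
```

```bash
python3 plan.py .671 .1745 .08 66.7
```

```text
t=30.3 TCP [0.5644 0.0271 0.0978] phi 66.87 tilt(tool xy deg) [0.01 0.  ] gap 0.0919 gf 0.0 F [0.6 0.1 0.1]
turn 0.17 = 1 x 0.169; then shift cm x 17.75 y 3.96 = 6 x (2.958,0.660); z(tool) 1.78
```

Request:
drive_tool(
  series="0 0 0.2 2.96 0.66 0 100;0 0 0 2.96 0.66 0 100;0 0 0 2.96 0.66 0 100;0 0 0 2.96 0.66 0 100;0 0 0 2.96 0.66 0 100;0 0 0 2.96 0.66 0 100;0 0 0 0 0 1.8 100;0 0 0 0 0 0 100;0 0 0 0 0 0 100;0 0 0 0 0 0 100;0 0 0 0 0 0 100;0 0 0 0 0 0 100",
)

```text
time_s: 31.27
position: [0.6716, 0.1736, 0.0808]
ee_rot: [0.0, 0.836, 0.548, 0.001]
force: [0.0, -0.2, 0.2]
finger_gap: 0.092
grasp_force: 0.0
```

```bash
bash snap.sh 12 green grey blue tray; python3 plan.py .671 .1745 .02 66.7
python3 - <<'E'
from h import *
im={n:cv2.imread(f"pics/{n}12.png") for n in("top","side")}
cv2.imwrite("pics/m12.png",np.hstack([cv2.resize(im["top"][150:210,290:370],(400,300),interpolation=cv2.INTER_CUBIC),cv2.resize(im["side"][180:240,270:350],(400,300),interpolation=cv2.INTER_CUBIC)]))
E
```

```text
green top [643.5 205.7] 2.6 1159.2
green side [670.4 172.3] -22.2 128.1
grey top [540.3 412.8] -18.1 247.0
grey side [545.7 413.8] -21.3 79.3
blue top [ 577.1 -407.1] 6.3 4.1
blue side [ 574.4 -405.6] 5.5 4.0
tray top [562.6 -22.4] -1.2 8.5
tray side [566.8 -30.9] 5.6 116.7
t=31.4 TCP [0.6716 0.1738 0.0806] phi 66.49 tilt(tool xy deg) [ 0.05 -0.03] gap 0.0917 gf 0.0 F [ 0.4  0.  -0.1]
turn -0.21 = 1 x -0.206; then shift cm x 0.04 y -0.08 = 1 x (0.041,-0.079); z(tool) 6.06
```

View pics/m12.png

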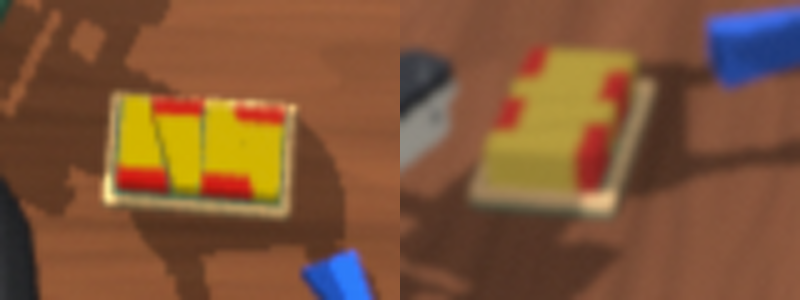

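All four wedges are packed flat, alternating and level. Next I grip the green tin.

Request:
drive_tool(
  series="0 0 -0.1 0 0 2 100;0 0 0 0 0 2 100;0 0 0 0 0 1.2 100;0 0 0 0 0 0.8 100;0 0 0 0 0 0 100;0 0 0 0 0 0 100;0 0 0 0 0 0 100;0 0 0 0 0 0 0;0 0 0 0 0 0 0;0 0 0 0 0 0 0;0 0 0 0 0 0 0;0 0 0 0 0 0 0;0 0 0 0 0 0 0;0 0 0 0 0 0 0;0 0 0 0 0 0 0",
)

```text
time_s: 32.62
position: [0.6713, 0.1744, 0.0199]
ee_rot: [0.0, 0.836, 0.549, 0.0]
force: [-0.6, -0.4, 2.5]
finger_gap: 0.062
grasp_force: 30.0
```

```bash
python3 plan.py .671 .1745 .02 66.7;python3 slot.py 0 0 0 .085
```

```text
t=32.6 TCP [0.6713 0.1744 0.0199] phi 66.63 tilt(tool xy deg) [ 0. -0.] gap 0.0620 gf 30.0 F [-0.6 -0.4  2.5]
turn -0.07 = 1 x -0.070; then shift cm x -0.00 y -0.03 = 1 x (-0.004,-0.035); z(tool) -0.01
t=32.6 TCP [0.6713 0.1744 0.0199] phi 66.63 tilt(tool xy deg) [ 0. -0.] gap 0.0620 gf 30.0 F [-0.6 -0.4  2.5]
turn -21.07 = 4 x -5.267; then shift cm x -20.21 y -10.06 = 7 x (-2.887,-1.437); z(tool) -6.51
```

Request:
drive_tool(
  series="0 0 0 0 0 -1.5 0;0 0 0 0 0 -2 0;0 0 -5.27 0 0 -2 0;0 0 -5.27 0 0 -1 0;0 0 -5.27 0 0 0 0;0 0 -5.27 0 0 0 0;0 0 0 -2.89 -1.44 0 0;0 0 0 -2.89 -1.44 0 0;0 0 0 -2.89 -1.44 0 0;0 0 0 -2.89 -1.44 0 0;0 0 0 -2.89 -1.44 0 0;0 0 0 -2.89 -1.44 0 0;0 0 0 -2.88 -1.44 0 0;0 0 0 0 0 0 0;0 0 0 0 0 0 0;0 0 0 0 0 0 0;0 0 0 0 0 0 0;0 0 0 0 0 0 0;0 0 0 0 0 0 0;0 0 0 0 0 0 0",
)

```text
time_s: 34.28
position: [0.5627, -0.023, 0.0845]
ee_rot: [-0.0, 0.721, 0.693, -0.0]
force: [-0.1, 1.3, -1.6]
finger_gap: 0.0621
grasp_force: 30.0
```

```bash
python3 slot.py 0 0 0 .0539
```

```text
t=34.3 TCP [ 0.5627 -0.023   0.0845] phi 87.78 tilt(tool xy deg) [-0.  0.] gap 0.0621 gf 30.0 F [-0.1  1.3 -1.6]
turn 0.08 = 1 x 0.076; then shift cm x -0.05 y 0.00 = 1 x (-0.055,0.000); z(tool) 3.06
```

Request:
drive_tool(
  series="0 0 0.08 -0.04 0 0.8 0;0 0 0 0 0 0.8 0;0 0 0 0 0 0.5 0;0 0 0 0 0 0.4 0;0 0 0 0 0 0.2 0;0 0 0 0 0 0.2 0;0 0 0 0 0 0.1 0;0 0 0 0 0 0.1 0;0 0 0 0 0 0 0;0 0 0 0 0 0 0;0 0 0 0 0 0 0",
)

```text
time_s: 35.2
position: [0.5626, -0.0241, 0.0539]
ee_rot: [0.0, 0.722, 0.692, 0.0]
force: [-0.2, -1.2, -1.5]
finger_gap: 0.0619
grasp_force: 30.0
```

```bash
python3 slot.py 0 0 0 .0539
```

```text
t=35.2 TCP [ 0.5626 -0.0241  0.0539] phi 87.63 tilt(tool xy deg) [0.03 0.01] gap 0.0619 gf 30.0 F [-0.2 -1.2 -1.5]
turn -0.07 = 1 x -0.072; then shift cm x 0.06 y 0.00 = 1 x (0.059,0.003); z(tool) -0.00
```

Request:
drive_tool(
  series="0 0 0 0.05 0 0.1 0;0 0 0 0 0 0.05 0;0 0 0 0 0 0 0;0 0 0 0 0 0 0;0 0 0 0 0 0 0",
)

```text
time_s: 35.62
position: [0.5627, -0.0241, 0.0538]
ee_rot: [0.001, 0.722, 0.692, -0.0]
force: [-4.4, -2.6, 12.2]
finger_gap: 0.0618
grasp_force: 30.0
```

```bash
python3 slot.py 0 0 0 .0539
```

```text
t=35.6 TCP [ 0.5627 -0.0241  0.0538] phi 87.64 tilt(tool xy deg) [0.05 0.06] gap 0.0618 gf 30.0 F [-4.4 -2.6 12.2]
turn -0.06 = 1 x -0.061; then shift cm x 0.06 y -0.00 = 1 x (0.055,-0.000); z(tool) -0.01
```

Request:
drive_tool(
  series="0 0 0 0 0 -0.1 0;0 0 0 0 0 0 0;0 0 0 0 0 0 100;0 0 0 0 0 0 100;0 0 0 0 0 0 100;0 0 0 0 0 0 100;0 0 0 0 0 -1 100;0 0 0 0 0 -2 100;0 0 0 0 0 -2 100;0 0 0 0 0 -1 100;0 0 6.5 0 0 0 100;0 0 6.5 0 0 0 100;0 0 6.6 0 0 0 100;0 0 0 0 0 0 100;0 0 0 0 0 0 100;0 0 0 0 0 0 100",
)

```text
time_s: 36.95
position: [0.5625, -0.0235, 0.1132]
ee_rot: [0.0, 0.828, 0.561, -0.0]
force: [0.3, 0.4, -0.4]
finger_gap: 0.092
grasp_force: 0.0
```

```bash
python3 plan.py .5463 .414 .08 68
```

```text
t=37.0 TCP [ 0.5625 -0.0235  0.1132] phi 68.22 tilt(tool xy deg) [-0.    0.01] gap 0.0920 gf 0.0 F [ 0.3  0.4 -0.4]
turn 0.22 = 1 x 0.222; then shift cm x 39.96 y -17.89 = 13 x (3.074,-1.376); z(tool) 3.32
```

Request:
drive_tool(
  series="0 0 0.2 3.07 -1.38 0 100;0 0 0 3.07 -1.38 0 100;0 0 0 3.07 -1.38 0 100;0 0 0 3.07 -1.38 0 100;0 0 0 3.07 -1.38 0 100;0 0 0 3.07 -1.38 0 100;0 0 0 3.07 -1.38 0 100;0 0 0 3.07 -1.38 0 100;0 0 0 3.07 -1.38 0 100;0 0 0 3.07 -1.38 0 100;0 0 0 3.07 -1.38 0 100;0 0 0 3.07 -1.38 0 100;0 0 0 3.07 -1.38 0 100;0 0 0 0 0 2 100;0 0 0 0 0 1.3 100;0 0 0 0 0 0 100;0 0 0 0 0 0 100;0 0 0 0 0 0 100;0 0 0 0 0 0 100;0 0 0 0 0 0 100",
)

```text
time_s: 38.62
position: [0.5476, 0.4136, 0.0814]
ee_rot: [0.0, 0.83, 0.558, 0.001]
force: [-0.1, -0.1, 0.4]
finger_gap: 0.0921
grasp_force: 0.0
```

```bash
bash snap.sh 13 grey blue; python3 plan.py .5463 .414 .02 68
python3 - <<'E'
from h import *
im={n:cv2.imread(f"pics/{n}13.png") for n in("top","side")}
for n in im:
    p,f=hfit("b","green",im,(.5627,-.0235,np.radians(-2.3)),.034,(n,)); print("stacked",n,(p[:2]*1000).round(1),np.degrees(p[2]).round(1),f)
p,f=hfit("b","blue",im,(.5627,-.407,np.radians(5)),0,("top",)); print(p,f)
cv2.imwrite("pics/m13.png",np.hstack([cv2.resize(im["top"][150:210,290:370],(400,300),interpolation=cv2.INTER_CUBIC),cv2.resize(im["side"][160:235,260:360],(400,300),interpolation=cv2.INTER_CUBIC)]))
E
```

```text
grey top [515.2 435.8] 28.2 893.0
grey side [545.7 411.6] -19.2 86.9
blue top [ 577.2 -407.2] 6.6 4.0
blue side [ 574.5 -406.7] 5.3 6.0
t=38.7 TCP [0.5474 0.4136 0.0811] phi 67.81 tilt(tool xy deg) [ 0.05 -0.06] gap 0.0922 gf 0.0 F [ 0.5  0.3 -0.9]
turn -0.19 = 1 x -0.187; then shift cm x -0.00 y -0.12 = 1 x (-0.004,-0.116); z(tool) 6.11
stacked top [559.5 -25.7] -5.2 191.75115724721263
stacked side [562.4 -18.4] -2.6 166.75423298731258
[ 0.57712796 -0.40724068  0.11585031] 4.008504421376393
```

View pics/m13.png

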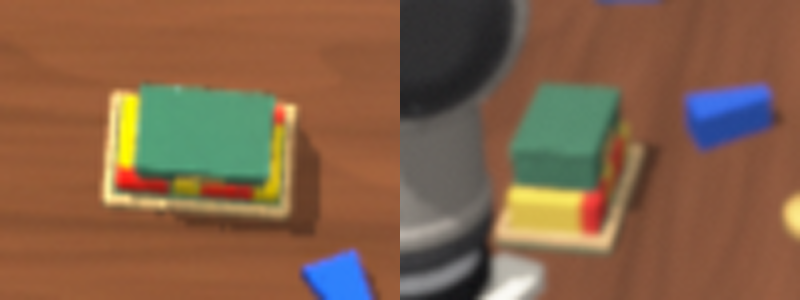

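Green sits square on the wedges, and its top-face corners in the picture are at about (317.8,167), (345.4,169), (344,186.4) and (316.8,184.6). Next I grip grey and compare those corners with the target.

Request:
drive_tool(
  series="0 0 -0.1 0 -0.06 2 100;0 0 0 0 0 2 100;0 0 0 0 0 1.2 100;0 0 0 0 0 0.8 100;0 0 0 0 0 0.1 100;0 0 0 0 0 0 100;0 0 0 0 0 0 100;0 0 0 0 0 0 0;0 0 0 0 0 0 0;0 0 0 0 0 0 0;0 0 0 0 0 0 0;0 0 0 0 0 0 0;0 0 0 0 0 0 0;0 0 0 0 0 0 0;0 0 0 0 0 0 0",
)

```text
time_s: 39.97
position: [0.5464, 0.414, 0.0194]
ee_rot: [0.0, 0.829, 0.559, 0.0]
force: [-0.2, -0.3, 2.7]
finger_gap: 0.0617
grasp_force: 30.0
```

```bash
python3 - <<'E'
from h import *
P=[ray("top",u,.070)[:2]*1000 for u in [(317.8,167),(345.4,169),(344,186.4),(316.8,184.6)]]
print("green top corners",np.round(P,1).tolist(),np.mean(P,0).round(1))
im=cv2.imread("pics/top13.png")
L=cv2.cvtColor(cv2.resize(im[150:210,290:370],None,fx=4,fy=4,interpolation=cv2.INTER_CUBIC),cv2.COLOR_BGR2LAB)
m=((L[...,1]<118)&(L[...,0]>90)).astype(np.uint8)*255; m=cv2.morphologyEx(m,cv2.MORPH_OPEN,np.ones((9,9)))
cs,_=cv2.findContours(m,cv2.RETR_EXTERNAL,cv2.CHAIN_APPROX_NONE); c=max(cs,key=cv2.contourArea); r=cv2.minAreaRect(c)
u=(np.array(r[0])+.5)/4-.5+[290,150]; print(r[1],r[2],ray("top",u,.07)*1000)
E
python3 slot.py 0 0 0 .12
```

```text
green top corners [[592.3, 20.8], [589.3, -75.9], [526.5, -72.9], [528.8, 21.5]] [559.2 -26.6]
(124.32402038574219, 71.04229736328125) 3.814074993133545 [561.41626637 -19.02968161  70.        ]
t=40.0 TCP [0.5464 0.414  0.0194] phi 67.93 tilt(tool xy deg) [ 0.01 -0.01] gap 0.0617 gf 30.0 F [-0.2 -0.3  2.7]
turn -19.77 = 3 x -6.591; then shift cm x -43.65 y 3.38 = 13 x (-3.358,0.260); z(tool) -10.06
```

```bash
cat > topface.py <<'E'
from h import *
def face(fn,z,cond,win=(290,150,370,210),cam="top"):
    im=cv2.imread(fn); x0,y0,x1,y1=win
    L=cv2.cvtColor(cv2.resize(im[y0:y1,x0:x1],None,fx=8,fy=8,interpolation=cv2.INTER_CUBIC),cv2.COLOR_BGR2LAB)
    m=cond(L).astype(np.uint8)*255; m=cv2.morphologyEx(m,cv2.MORPH_OPEN,np.ones((25,25)))
    c=max(cv2.findContours(m,cv2.RETR_EXTERNAL,cv2.CHAIN_APPROX_NONE)[0],key=cv2.contourArea)
    w=np.array([ray(cam,(u+.5)/8-.5+[x0,y0],z)[:2]*1000 for u in c[:,0].astype(float)],np.float32)
    r=cv2.minAreaRect(w); print(fn,"centre",np.round(r[0],1),"size",np.round(r[1],1),"ang",round(r[2],1))
E
python3 - <<'E'
from topface import *
g=lambda L:(L[...,1]<118)&(L[...,2]<150)
for t in (95,105,115,125): face("pics/top13.png",.07,lambda L:g(L)&(L[...,0]>t))
face("pics/top0.png",.036,lambda L:g(L)&(L[...,0]>115),(255,130,300,170))
face("pics/top0.png",.004,g,(300,160,360,205))
for t in (95,110,120): face("pics/side13.png",.07,lambda L:g(L)&(L[...,0]>t),(260,160,360,235),"side")
im=cv2.cvtColor(cv2.imread("pics/side13.png"),cv2.COLOR_BGR2LAB); print(im[180,305],im[201,296])
E
```

```text
pics/top13.png centre [561.3 -24.9] size [91.1 63.8] ang 88.0
pics/top13.png centre [561.4 -24.9] size [91.1 63.6] ang 88.0
pics/top13.png centre [561.8 -24.9] size [91.1 62.7] ang 88.0
pics/top13.png centre [562.4 -25. ] size [91.1 61.6] ang 88.0
pics/top0.png centre [669.3 174.4] size [94.8 63.4] ang 66.5
pics/top0.png centre [562.7 -22.9] size [120.9  67.3] ang 88.2
pics/side13.png centre [560.4   3.7] size [ 65.2 141.4] ang 0.5
pics/side13.png centre [561.4 -13.9] size [106.5  60.7] ang 87.7
pics/side13.png centre [562.2 -16.8] size [100.6  59.3] ang 88.0
[105 137 146] [112 108 136]
```

Top view puts green about 1–2 mm to -y of the tray centre, which is fine. Next I carry grey over.

Request:
drive_tool(
  series="0 0 0 0 0 -1.5 0;0 0 0 0 0 -2.5 0;0 0 -6.59 0 0 -3 0;0 0 -6.59 0 0 -3 0;0 0 -6.59 0 0 0 0;0 0 0 -3.36 0.26 0 0;0 0 0 -3.36 0.26 0 0;0 0 0 -3.36 0.26 0 0;0 0 0 -3.36 0.26 0 0;0 0 0 -3.36 0.26 0 0;0 0 0 -3.36 0.26 0 0;0 0 0 -3.36 0.26 0 0;0 0 0 -3.36 0.26 0 0;0 0 0 -3.36 0.26 0 0;0 0 0 -3.36 0.26 0 0;0 0 0 -3.36 0.26 0 0;0 0 0 -3.36 0.26 0 0;0 0 0 -3.33 0.26 0 0",
)

```text
time_s: 41.47
position: [0.5622, -0.0252, 0.1189]
ee_rot: [-0.0, 0.721, 0.693, -0.0]
force: [1.1, 0.7, -2.1]
finger_gap: 0.0618
grasp_force: 30.0
```

Request:
drive_tool(
  series="0 0 0 0 0 0 0;0 0 0 0 0 0 0;0 0 0 0 0 0 0;0 0 0 0 0 0 0;0 0 0 0 0 0 0;0 0 0 0 0 0 0;0 0 0 0 0 0 0",
)

```text
time_s: 42.05
position: [0.5626, -0.0227, 0.1192]
ee_rot: [0.0, 0.721, 0.693, -0.0]
force: [-0.7, -0.5, -0.9]
finger_gap: 0.0618
grasp_force: 30.0
```

```bash
python3 slot.py 0.3 0 0 .0894
```

```text
t=42.0 TCP [ 0.5626 -0.0227  0.1192] phi 87.78 tilt(tool xy deg) [-0.  0.] gap 0.0618 gf 30.0 F [-0.7 -0.5 -0.9]
turn 0.08 = 1 x 0.079; then shift cm x -0.05 y 0.02 = 1 x (-0.053,0.017); z(tool) 2.98
```

Request:
drive_tool(
  series="0 0 0.05 -0.03 0.01 0.8 0;0 0 0 0 0 0.8 0;0 0 0 0 0 0.5 0;0 0 0 0 0 0.4 0;0 0 0 0 0 0.2 0;0 0 0 0 0 0.2 0;0 0 0 0 0 0.1 0;0 0 0 0 0 0.05 0;0 0 0 0 0 0 0;0 0 0 0 0 0 0;0 0 0 0 0 0 0",
)

```text
time_s: 42.97
position: [0.5626, -0.0239, 0.0893]
ee_rot: [0.0, 0.721, 0.692, 0.0]
force: [-1.8, 0.3, 5.7]
finger_gap: 0.0619
grasp_force: 30.0
```

```bash
python3 slot.py 0.3 0 0 .0894
```

```text
t=43.0 TCP [ 0.5626 -0.0239  0.0893] phi 87.65 tilt(tool xy deg) [0.01 0.01] gap 0.0619 gf 30.0 F [-1.8  0.3  5.7]
turn -0.05 = 1 x -0.052; then shift cm x 0.07 y 0.01 = 1 x (0.071,0.007); z(tool) -0.01
```

Grey has landed on green with light force. I release it and go to blue at (576, -406.7) mm, φ=96.

Request:
drive_tool(
  series="0 0 0 0 0 0 100;0 0 0 0 0 0 100;0 0 0 0 0 0 100;0 0 0 0 0 0 100;0 0 0 0 0 -1 100;0 0 0 0 0 -2 100;0 0 0 0 0 -2 100;0 0 0 0 0 -1 100;0 0 -4.2 0 0 0 100;0 0 -4.2 0 0 0 100;0 0 0 0 0 0 100;0 0 0 0 0 0 100;0 0 0 0 0 0 100;0 0 0 0 0 0 100",
)

```text
time_s: 44.13
position: [0.5626, -0.0238, 0.1486]
ee_rot: [-0.0, 0.669, 0.743, -0.0]
force: [-0.2, 0.3, -0.4]
finger_gap: 0.0918
grasp_force: 0.0
```

```bash
python3 plan.py .576 -.4067 .08 96
```

```text
t=44.1 TCP [ 0.5626 -0.0238  0.1486] phi 95.97 tilt(tool xy deg) [-0.02  0.  ] gap 0.0918 gf 0.0 F [-0.2  0.3 -0.4]
turn -0.03 = 1 x -0.035; then shift cm x -38.22 y -2.67 = 11 x (-3.474,-0.243); z(tool) 6.86
```

Request:
drive_tool(
  series="0 0 0 -3.47 -0.24 0 100;0 0 0 -3.47 -0.24 0 100;0 0 0 -3.47 -0.24 0 100;0 0 0 -3.47 -0.24 0 100;0 0 0 -3.47 -0.24 0 100;0 0 0 -3.47 -0.24 0 100;0 0 0 -3.47 -0.24 0 100;0 0 0 -3.47 -0.24 0 100;0 0 0 -3.47 -0.24 0 100;0 0 0 -3.47 -0.24 0 100;0 0 0 -3.47 -0.25 0 100;0 0 0 0 0 2.5 100;0 0 0 0 0 2.5 100;0 0 0 0 0 1.8 100;0 0 0 0 0 0 100;0 0 0 0 0 0 100;0 0 0 0 0 0 100;0 0 0 0 0 0 100;0 0 0 0 0 0 100;0 0 0 0 0 0 100",
)

```text
time_s: 45.8
position: [0.5771, -0.4065, 0.0822]
ee_rot: [0.001, 0.669, 0.743, -0.0]
force: [-0.1, -1.0, -0.2]
finger_gap: 0.0921
grasp_force: 0.0
```

```bash
bash snap.sh 14 blue; python3 plan.py .576 -.4067 .02 96
python3 - <<'E'
from topface import *
for t in (110,130,150): face("pics/top14.png",.106,lambda L:(L[...,2]<134)&(L[...,1]<134)&(L[...,1]>120)&(L[...,0]>t))
im={n:cv2.imread(f"pics/{n}14.png") for n in("top","side")}
cv2.imwrite("pics/m14.png",np.hstack([cv2.resize(im["top"][150:210,290:370],(400,300),interpolation=cv2.INTER_CUBIC),cv2.resize(im["side"][160:235,260:360],(400,300),interpolation=cv2.INTER_CUBIC)]))
E
```

```text
blue top [ 600.8 -391.5] 44.9 476.5
blue side [ 573.7 -403.8] 5.2 5.5
t=45.9 TCP [ 0.5768 -0.4063  0.0816] phi 96.05 tilt(tool xy deg) [0.05 0.06] gap 0.0912 gf 0.0 F [ 0.2 -0.1 -0.3]
turn 0.05 = 1 x 0.055; then shift cm x -0.03 y -0.09 = 1 x (-0.031,-0.085); z(tool) 6.16
pics/top14.png centre [561.5 -25.1] size [94.8 63.8] ang 88.5
pics/top14.png centre [561.7 -24.8] size [94.3 63.4] ang 88.4
pics/top14.png centre [562.4 -24.4] size [93.3 62. ] ang 88.4
```

View pics/m14.png

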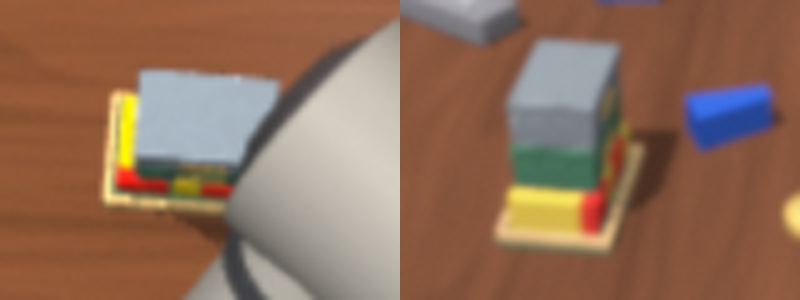

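Grey sits squarely on green, with edges parallel to the tray. Next I grip blue.

Request:
drive_tool(
  series="0 0 0 0 -0.04 2 100;0 0 0 0 0 2 100;0 0 0 0 0 1.2 100;0 0 0 0 0 0.8 100;0 0 0 0 0 0.1 100;0 0 0 0 0 0 100;0 0 0 0 0 0 100;0 0 0 0 0 0 0;0 0 0 0 0 0 0;0 0 0 0 0 0 0;0 0 0 0 0 0 0;0 0 0 0 0 0 0;0 0 0 0 0 0 0;0 0 0 0 0 0 0;0 0 0 0 0 0 0",
)

```text
time_s: 47.15
position: [0.5762, -0.4063, 0.02]
ee_rot: [0.0, 0.669, 0.743, -0.0]
force: [-0.1, 0.7, 2.0]
finger_gap: 0.0616
grasp_force: 30.0
```

```bash
python3 slot.py 0 0 0 .16
```

```text
t=47.1 TCP [ 0.5762 -0.4063  0.02  ] phi 96.05 tilt(tool xy deg) [0.01 0.02] gap 0.0616 gf 30.0 F [-0.1  0.7  2. ]
turn 8.35 = 2 x 4.175; then shift cm x 38.20 y -2.89 = 11 x (3.473,-0.262); z(tool) -14.00
```

Request:
drive_tool(
  series="0 0 0 0 0 -1.5 0;0 0 0 0 0 -3 0;0 0 4.17 0 0 -3.5 0;0 0 4.18 0 0 -3.5 0;0 0 0 0 0 -2.5 0;0 0 0 3.48 -0.26 0 0;0 0 0 3.48 -0.26 0 0;0 0 0 3.48 -0.26 0 0;0 0 0 3.48 -0.26 0 0;0 0 0 3.48 -0.26 0 0;0 0 0 3.48 -0.26 0 0;0 0 0 3.48 -0.26 0 0;0 0 0 3.48 -0.26 0 0;0 0 0 3.48 -0.27 0 0;0 0 0 3.48 -0.27 0 0;0 0 0 3.45 -0.27 0 0;0 0 0 0 0 0 0;0 0 0 0 0 0 0;0 0 0 0 0 0 0;0 0 0 0 0 0 0",
)

```text
time_s: 48.82
position: [0.5627, -0.024, 0.1595]
ee_rot: [0.0, 0.722, 0.692, -0.0]
force: [1.1, -0.5, -1.9]
finger_gap: 0.0619
grasp_force: 30.0
```

Request:
drive_tool(
  series="0 0 0 0 0 0 0;0 0 0 0 0 0 0;0 0 0 0 0 0 0;0 0 0 0 0 0 0;0 0 0 0 0 0 0;0 0 0 0 0 0 0",
)

```text
time_s: 49.32
position: [0.5626, -0.0231, 0.1597]
ee_rot: [0.0, 0.721, 0.693, -0.0]
force: [-0.3, -0.2, -2.1]
finger_gap: 0.0621
grasp_force: 30.0
```

```bash
python3 slot.py 0.3 0 0 .126
```

```text
t=49.3 TCP [ 0.5626 -0.0231  0.1597] phi 87.68 tilt(tool xy deg) [0. 0.] gap 0.0621 gf 30.0 F [-0.3 -0.2 -2.1]
turn -0.02 = 1 x -0.017; then shift cm x -0.01 y 0.01 = 1 x (-0.013,0.009); z(tool) 3.37
```

Request:
drive_tool(
  series="0 0 0 0 0 1 0;0 0 0 0 0 0.8 0;0 0 0 0 0 0.5 0;0 0 0 0 0 0.4 0;0 0 0 0 0 0.3 0;0 0 0 0 0 0.2 0;0 0 0 0 0 0.1 0;0 0 0 0 0 0.1 0;0 0 0 0 0 0.05 0;0 0 0 0 0 0 0;0 0 0 0 0 0 0;0 0 0 0 0 0 0",
)

```text
time_s: 50.32
position: [0.5627, -0.0229, 0.1259]
ee_rot: [0.0, 0.721, 0.693, 0.0]
force: [-2.7, 0.7, 5.9]
finger_gap: 0.0618
grasp_force: 30.0
```

```bash
python3 slot.py 0.3 0 0 .126
```

```text
t=50.3 TCP [ 0.5627 -0.0229  0.1259] phi 87.70 tilt(tool xy deg) [0.04 0.01] gap 0.0618 gf 30.0 F [-2.7  0.7  5.9]
turn 0.00 = 1 x 0.002; then shift cm x -0.03 y 0.00 = 1 x (-0.030,0.000); z(tool) -0.01
```

Blue is resting on grey. I release, rise, and move well clear for a full final look, which also checks for any hidden white tin.

Request:
drive_tool(
  series="0 0 0 0 0 0 100;0 0 0 0 0 0 100;0 0 0 0 0 0 100;0 0 0 0 0 0 100;0 0 0 0 0 -1 100;0 0 0 0 0 -2 100;0 0 0 0 0 -2.5 100;0 0 0 0 0 -2 100;0 0 0 -3.5 0 0 100;0 0 0 -3.5 0 0 100;0 0 0 -3.5 0 0 100;0 0 0 -3.5 0 0 100;0 0 0 -3.5 0 0 100;0 0 0 -3.5 0 0 100;0 0 0 -3.5 0 0 100;0 0 0 -3.5 0 0 100;0 0 0 -3.5 0 0 100;0 0 0 -3.5 0 0 100;0 0 0 0 0 0 100;0 0 0 0 0 0 100",
)

```text
time_s: 51.98
position: [0.5479, -0.3744, 0.2002]
ee_rot: [-0.0, 0.722, 0.692, 0.0]
force: [-0.5, 1.7, 0.1]
finger_gap: 0.0917
grasp_force: 0.0
```

Run:
```python
from topface import *
for n in("top","side"): cv2.imwrite(f"pics/{n}15.png",read_camera(n))
for t in (70,90,110): face("pics/top15.png",.142,lambda L:(L[...,2]<105)&(L[...,0]>t))
a,b=[cv2.imread(f"pics/{n}15.png") for n in("top","side")]
cv2.imwrite("pics/m15.png",np.vstack([a[90:330,:],b[90:390,:]]))
```

```text
pics/top15.png centre [562.8 -22.9] size [63.7 95. ] ang 2.5
pics/top15.png centre [563.5 -22.9] size [62.4 95. ] ang 2.5
pics/top15.png centre [564.3 -22.8] size [60.7 95. ] ang 2.5
```

View pics/m15.png

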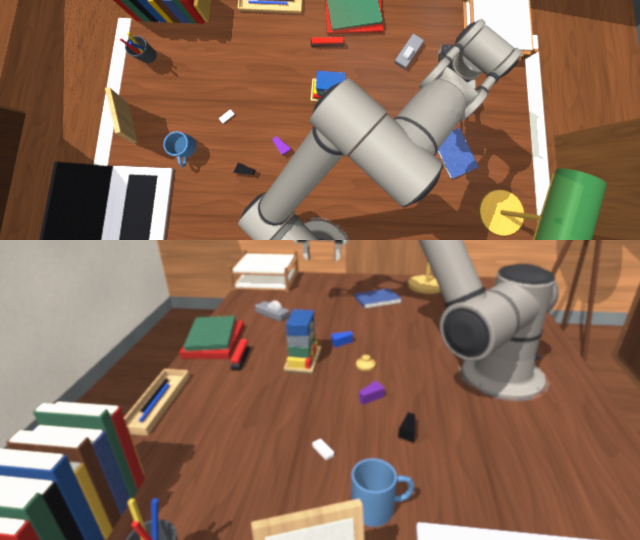

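The side view shows the column of green, grey and blue upright on the packed wedges at about (300,335). There is no white tin and nothing else has moved, so I hand it in.

```bash
python3 -c "
from workcell import *
print(job_done())"
```

```text
the job is handed in; nothing more can be done
None
```

I packed the four yellow wedges flat and alternating in the tray, stacked the green, grey and blue tins in one column centred on them to within about 2 mm, and handed the job in at about 52 s; there was no white tin, and nothing else on the desk was moved.

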